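# Tip two bearing balls from the jug into the inspection dish

## Task

Tip exactly two of the five steel balls out of the white jug into the round metal dish, tilting it slowly and stopping as soon as the second has dropped, then stand the jug upright again on its round rubber pad with the other three still in it. Pour from low over the dish, less than a hand's breadth up, so that the balls fall gently; do not touch the balls with the gripper, and leave the dish and everything else on the bench where they are.

Things in the scene. Friction and masses are not known exactly. Their poses are not given: they have to be found in the camera images.
- jug: White plastic lab jug, loose, 0.11 to 0.18 kg without the balls: a narrow trough between two flat upright side walls, 36 mm over the outsides, 30 mm inside, so that balls pass in single file. Long beak to its -x, handle to its +x, z up. Origin: centre of the underside of its 60 x 52 mm foot. The side walls are 84 mm high at the back (x = 20 mm), falling to 70 mm at the lip.
- jug_grip (a point): Point midway between the jug's side walls, at x = 4, z = 64 mm of its frame: here it can be gripped across the flat walls (36 mm, along its y), the hand above or leaning either way along its x; the rim is 17 mm higher. Fits the jug's axes.
- jug_handle (a point): Middle of the jug's handle, at x = 46, z = 62 mm of its frame: a bar along x, 14 mm wide, 22 mm tall, from the back wall at x = 20 mm to x = 76 mm.
- jug_inside (a point): Point in the mouth, at x = -5, z = 58 mm of the jug's frame. Well: floor 3 mm up, x = -17 to +17 mm; the beak's floor climbs from its front edge at 72 deg, bending until level at the lip. Beak down, balls leave singly: the first at 15 to 60 deg of tilt, the second at 30 to 65, the third at least 8 deg later. Slow steps with short stops make them leave at the lower angles. Tilting back keeps the rest.
- jug_lip (a point): Pouring lip: middle of the edge where the beak's floor ends, at x = -79, z = 48 mm of the jug's frame. Balls drop off here and fly on some 20 to 50 mm in the beak's direction as they fall.
- dish: Round aluminium dish, loose, 0.45 kg, 150 mm outside diameter at the rim, 24 mm high, wall 3 mm, flat floor 4 mm up. Origin: centre of its underside, z up.
- pad: Round black rubber pad, fixed, 150 mm in diameter, 4 mm thick, on which the jug starts. Origin: centre of its underside, on the bench.
- ball1: Polished steel ball, 25 mm in diameter, 0.064 kg (0.63 N); all five are alike and start in the jug. Origin: its centre.
- ball2: Polished steel ball, 25 mm in diameter, 0.064 kg (0.63 N); all five are alike and start in the jug. Origin: its centre.
- ball3: Polished steel ball, 25 mm in diameter, 0.064 kg (0.63 N); all five are alike and start in the jug. Origin: its centre.
- ball4: Polished steel ball, 25 mm in diameter, 0.064 kg (0.63 N); all five are alike and start in the jug. Origin: its centre.
- ball5: Polished steel ball, 25 mm in diameter, 0.064 kg (0.63 N); all five are alike and start in the jug. Origin: its centre.
- mount1: Bystander, loose: black resin specimen mount, 40 mm diameter, 21 mm high. Origin: centre of the underside.
- mount2: Bystander, loose: black resin specimen mount, 40 mm diameter, 21 mm high. Origin: centre of the underside.
- hexkeys: Bystander, loose: flat set of hex keys in a yellow holder, 130 x 44 mm, 12 mm high. Origin: underside, near the middle.
- washbottle: Bystander, loose: white wash bottle with blue cap and bent spout, 66 mm diameter, 185 mm high. Origin: centre of the underside.
- eyepiece: Bystander, loose: black microscope eyepiece standing upright, 42 mm diameter, 66 mm high. Origin: centre of the underside.
- petri: Bystander, loose: empty glass Petri dish, 90 mm diameter, 16 mm high. Origin: centre of the underside.

How it is judged (in metres and radians):
At the end, for the whole second after the job is handed in: Exactly two balls lie in the dish (centres within 72 mm of its axis, below 50 mm) and the other three are in the jug; the jug stands upright (within 6 deg) on the pad, its origin within 50 mm of the pad's centre; jug and balls are at rest (((horizontal distance between each of ball1, ball2 and dish below 0.072 m and height (world z) of each of ball1, ball2 below 0.05 m and distance between each of ball3, ball4, ball5 and jug_inside below 0.049 m) or (horizontal distance between each of ball1, ball3 and dish below 0.072 m and height (world z) of each of ball1, ball3 below 0.05 m and distance between each of ball2, ball4, ball5 and jug_inside below 0.049 m) or (horizontal distance between each of ball1, ball4 and dish below 0.072 m and height (world z) of each of ball1, ball4 below 0.05 m and distance between each of ball2, ball3, ball5 and jug_inside below 0.049 m) or (horizontal distance between each of ball1, ball5 and dish below 0.072 m and height (world z) of each of ball1, ball5 below 0.05 m and distance between each of ball2, ball3, ball4 and jug_inside below 0.049 m) or (distance between each of ball1, ball4, ball5 and jug_inside below 0.049 m and horizontal distance between each of ball2, ball3 and dish below 0.072 m and height (world z) of each of ball2, ball3 below 0.05 m) or (distance between each of ball1, ball3, ball5 and jug_inside below 0.049 m and horizontal distance between each of ball2, ball4 and dish below 0.072 m and height (world z) of each of ball2, ball4 below 0.05 m) or (distance between each of ball1, ball3, ball4 and jug_inside below 0.049 m and horizontal distance between each of ball2, ball5 and dish below 0.072 m and height (world z) of each of ball2, ball5 below 0.05 m) or (distance between each of ball1, ball2, ball5 and jug_inside below 0.049 m and horizontal distance between each of ball3, ball4 and dish below 0.072 m and height (world z) of each of ball3, ball4 below 0.05 m) or (distance between each of ball1, ball2, ball4 and jug_inside below 0.049 m and horizontal distance between each of ball3, ball5 and dish below 0.072 m and height (world z) of each of ball3, ball5 below 0.05 m) or (distance between each of ball1, ball2, ball3 and jug_inside below 0.049 m and horizontal distance between each of ball4, ball5 and dish below 0.072 m and height (world z) of each of ball4, ball5 below 0.05 m)) and horizontal distance between jug and pad below 0.05 m and angle between jug's own z axis and vertical below 0.1 rad and height (world z) of jug below 0.012 m and linear speed of jug below 0.02 m/s and linear speed of each of ball1, ball2, ball3, ball4, ball5 below 0.05 m/s); the robot touches nothing.
It fails at once if the gripper touches a ball (contact force between the fingers and ball1 above 0.5 N or contact force between the fingers and ball2 above 0.5 N or contact force between the fingers and ball3 above 0.5 N or contact force between the fingers and ball4 above 0.5 N or contact force between the fingers and ball5 above 0.5 N).
It fails at once if a ball falls hard (faster than 1.6 m/s, a drop of about 13 cm) (linear speed of any of ball1, ball2, ball3, ball4, ball5 above 1.6 m/s).
It fails at once if the dish is shoved more than 30 mm (distance of dish from where it was at the start of the episode above 0.03 m).
It fails at once if a bystander is shoved more than 30 mm or tipped over (distance of any of mount1, mount2, hexkeys, washbottle, eyepiece, petri from where it was at the start of the episode above 0.03 m or angle between any of mount1, mount2, hexkeys, washbottle, eyepiece, petri's own z axis and vertical above 0.5 rad).
It also fails if it takes over 72 s, if anything falls off the work surface, if the arm or the gripper's body presses on something with over 40 N, if the wrist force passes 120 N, or if a joint passes its speed limit or range.

## Robot

A 6-joint arm with a two-finger parallel gripper is mounted at the origin on the work surface. World frame = base frame: x ahead of the robot, y to its left, z up, the work surface at z = 0. Lengths are in m, angles in degrees, forces in N, time in s.
With the tool pointing down it reaches from about 0.375 to 0.9 m from the base axis. Payload 3.1 kg.
Tool frame: the origin (TCP) lies at the very end of the fingers, on their centre line; the grasp point (between the pads) lies 19 mm behind it; z points along the fingers, y is the line along which they close (so a half turn about z gives the same grasp; the last joint's range is limited). The gripper opens to 87 mm and grips with 3 to 60 N. Pads are 19 mm wide; open, the fingers measure 117 mm over their backs; the gripper's body (75 mm by 190 mm) begins 51 mm behind the grasp point.
Start: joints at [63.684, 30.224, 82.088, -0, 67.689, -10.227], TCP at [0.173, 0.601, 0.2] pointing down, gripper open.
Joint ranges: [-176.69, 176.69], [-43.24, 126.21], [12.49, 139.97], [-82, 262], [0, 151.66], [-163.58, 163.58]. Speed limits (degrees/s): [159.86, 159.86, 180, 180, 180, 180].

## Interface

Orientations are given as a 3x3 rotation matrix whose columns are the frame's x, y, z axes.
In Python, from rig import bot, imaging gives the robot as it stands.
- The arm moves only by the tool drive_tool, never from a script. Its argument "deltas" is text: rows parted by semicolons, each of 5 numbers parted by spaces: the finger opening in mm, from 0 to 87, then the shift along the world's x, y, z in mm, then the turn about the world's z in rad. In form: jaw dx dy dz twist; .... A call has 1 to 12 rows; each row is the pose to reach, as a shift and turn from the pose commanded when the call began; what a row does not reach only later rows make up. A row lasts 1/10 s, in which the tool goes at most 50 mm and 8.59 degrees, less where a joint would pass 70% of its speed; a pose out of reach is approached as far as the arm can. A call with a gripper value outside its range is refused whole. The fingers move at their own pace and stop on an object; the grip force is fixed at half the most. Time passes only in rows, so rows that repeat a pose let the fingers close. It gives the time, the measured TCP pose, the force, the opening and the grip force at its end, in the units of the state.
- bot.read_state(): the state, without advancing time (a new reading comes with each control period).
- imaging.capture(name): name is "scene" or "top"; returns the picture (400x640x3 uint8, red, green, blue); there is no depth.
- imaging.camera_model(name): a dict with "fx", "fy", "cx", "cy" (pixels), "T" (4x4, takes a point from camera to world coordinates). Camera axes: x right, y down, z forward; pixel columns grow to the right and rows downward; lengths in m; the calibration is good to about 2 mm. A picture is of the moment at which its call begins. camera_model takes no time and is no camera call.
- bot.hand_in(): hands the job in; it is judged then, once.
The state is a dict: "time_s": time; "joint_positions": joint angles; "qvel": joint speeds; "tau": joint torques, N m; "position": TCP position; "tcp_rot": TCP orientation; "force": force on the tool from outside, world axes, zero at the start; "moment": the same for the moment, N m; "opening": opening from 0.0 (shut) to 1.0 (fully open); "grasp_force": force on a finger pad.
Only numpy, scipy, OpenCV 4.12 (cv2) and the standard library are available. Lean on these libraries where they do the work, as an engineer would, in place of code of your own. Each camera call takes 0.05 s, during which the arm holds its last target. There are 200 camera calls.

## Working session

There is one attempt and no reset: what is moved stays moved. The work goes in short steps, Python scripts to look and compute and a tool call to move; the robot and the scene stay as the last step left them, time stands still between calls to the robot, and variables do not carry over. Pictures are saved under pics/ and viewed, at most 10 in all, crops included, and the job is handed in when it is done.

Besides the shell and the picture viewer there is one more tool, called after "Emit:" as name(argument=value, ...) on one line, values as JSON. drive_tool: Moves the arm, as the interface text tells. Its arguments: {"type":"object","properties":{"deltas":{"type":"string"}},"required":["deltas"]}

```bash
mkdir -p pics; cat > h.py <<'E'
import numpy as np, cv2
from rig import bot, imaging
def snap(n,tag):
    im=imaging.capture(n); cv2.imwrite(f'pics/{tag}.png',im[:,:,::-1]); return im
def ray(n,u,v):
    c=imaging.camera_model(n); T=np.array(c['T']); d=T[:3,:3]@np.array([(u-c['cx'])/c['fx'],(v-c['cy'])/c['fy'],1]); return T[:3,3],d
def onz(n,u,v,z):
    o,d=ray(n,u,v); return o+d*(z-o[2])/d[2]
def proj(n,p):
    c=imaging.camera_model(n); q=np.linalg.inv(np.array(c['T']))@np.append(p,1); return c['fx']*q[0]/q[2]+c['cx'],c['fy']*q[1]/q[2]+c['cy']
E
python3 - <<'E'
from h import *
a=snap('scene','s0');b=snap('top','t0')
for n in('scene','top'):
    c=imaging.camera_model(n);print(n,c['fx'],np.round(c['T'],3).tolist())
s=bot.read_state();print(s['time_s'],s['position'],s['tcp_rot'],s['opening'])
E
```

```text
scene 510.4025669043998 [[-0.812, 0.393, -0.432, 1.137], [0.584, 0.561, -0.587, 0.809], [0.012, -0.729, -0.684, 1.006], [0.0, 0.0, 0.0, 1.0]]
top 376.7553417314782 [[0.019, -0.993, 0.116, 0.402], [-1.0, -0.02, -0.008, -0.001], [0.01, -0.116, -0.993, 1.253], [0.0, 0.0, 0.0, 1.0]]
0.1 [0.17289715 0.59989922 0.19938842] [[-9.60826311e-01  2.77150020e-01 -8.15959011e-04]
 [ 2.77151051e-01  9.60824821e-01 -1.71992414e-03]
 [ 3.07316661e-04 -1.87869227e-03 -9.99998188e-01]] 0.9987566495647064
```

View pics/s0.png

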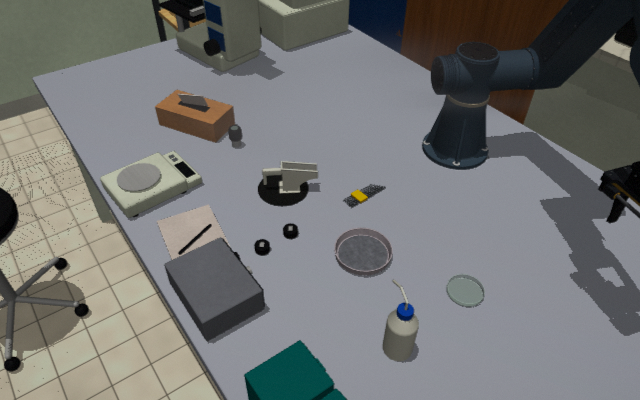

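View pics/t0.png

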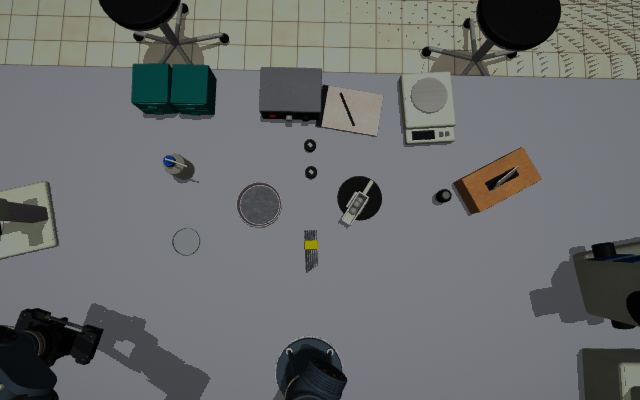

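```bash
python3 - <<'E'
from h import *
b=cv2.imread('pics/t0.png');g=cv2.cvtColor(b,cv2.COLOR_BGR2GRAY)
def big(m,box):
    x0,y0,x1,y1=box; k=np.zeros_like(m);k[y0:y1,x0:x1]=m[y0:y1,x0:x1]
    c=max(cv2.findContours(k,cv2.RETR_EXTERNAL,cv2.CHAIN_APPROX_NONE)[0],key=cv2.contourArea);return c
bench=g[230,400];print('bench',b[230,400])
pc=big(((g<60)*255).astype('uint8'),(330,170,390,228))
(e,r)=cv2.minEnclosingCircle(pc);p=onz('top',*e,.004);print('pad',e,r,p)
hsv=cv2.cvtColor(b,cv2.COLOR_BGR2HSV)
crop=b[170:235,330:390];cv2.imwrite('pics/jz.png',cv2.resize(np.hstack([crop,b[172:237,229:289]]),None,fx=6,fy=6,interpolation=cv2.INTER_CUBIC))
for (u,v,n) in((310,145,'m1'),(311,172,'m2'),(312,245,'hex'),(186,241,'petri'),(175,160,'wb'),(443,196,'eye')):print(n,onz('top',u,v,.015)[:2].round(3))
print('dish',onz('top',259.5,205,.024))
E
```

```text
bench [129 124 122]
pad (356.0, 195.5) 21.800329208374023 [ 0.56433736 -0.1454583   0.004     ]
m1 [0.731 0.012]
m2 [0.639 0.007]
hex [ 0.397 -0.002]
petri [0.402 0.409]
wb [0.67  0.461]
eye [ 0.567 -0.434]
dish [0.5239904  0.17278021 0.024     ]
```

View pics/jz.png

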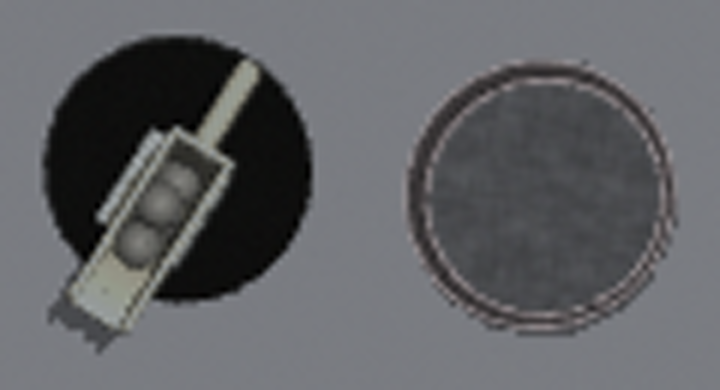

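```bash
python3 - <<'E'
from h import *
z0=.004
pad=onz('top',359.7,198,.004);dish=onz('top',259.2,204.5,.024)
B=onz('top',364.4,193.9,.088);L=onz('top',346.2,222.2,.074);H=onz('top',372,180.8,.077)
print(pad,dish,B,L,H,np.linalg.norm((B-L)[:2]),np.linalg.norm((H-B)[:2]))
d=(H-L)[:2];d/=np.linalg.norm(d);a=np.degrees(np.arctan2(d[1],d[0]))
og=(B[:2]-.020*d+L[:2]+.079*d+H[:2]-.076*d)/3
print('jug',og,'hdg of +x',a,'handle',og+.046*d,'grip',og+.004*d)
R=np.array(bot.read_state()['tcp_rot']);print('tool y dir',np.degrees(np.arctan2(R[1,1],R[0,1])))
E
```

```text
[ 0.55616351 -0.15789072  0.004     ] [0.52561504 0.17382016 0.024     ] [ 0.55894846 -0.16194422  0.088     ] [ 0.47032645 -0.10718947  0.074     ] [ 0.60274576 -0.18738563  0.077     ] 0.10417265380647898 0.050650461285937046
jug [ 0.53915983 -0.14923761] hdg of +x -31.200057804897455 handle [ 0.57850656 -0.1730669 ] grip [ 0.54258128 -0.15130973]
tool y dir 73.90978846186954
```

Emit:
drive_tool(deltas="87 83 288 0 0;87 83 288 0 0;87 83 288 0 0;87 83 288 0 0;87 83 288 0 0;87 83 288 0 0;87 110 384 0 0;87 110 384 0 0;87 110 384 0 0;87 110 384 0 0")

```text
time_s: 1.1
position: [0.2646, 0.9194, 0.1845]
tcp_rot: [[-0.961, 0.277, 0.012], [0.277, 0.96, 0.041], [-0.0, 0.043, -0.999]]
force: [0.4, -0.4, 0.7]
opening: 0.997
grasp_force: 0.0
```

Emit:
drive_tool(deltas="87 60 200 0 0;87 60 200 0 0;87 60 200 0 0;87 60 200 0 0;87 60 200 0 0;87 60 200 0 0")

```text
time_s: 1.7
position: [0.272, 0.9392, 0.1493]
tcp_rot: [[-0.961, 0.276, 0.023], [0.277, 0.958, 0.078], [-0.0, 0.081, -0.997]]
force: [-0.5, 0.1, 0.0]
opening: 0.997
grasp_force: 0.0
```

```bash
python3 - <<'E'
from h import *
s=bot.read_state();print(s['time_s'],s['position'],np.round(s['joint_positions'],1),np.round(s['tcp_rot'],3).tolist())
E
```

```text
1.7 [0.27200747 0.93915516 0.14930739] [67.1 66.2 12.5  0.5 96.6 -6.7] [[-0.961, 0.276, 0.023], [0.277, 0.958, 0.078], [-0.0, 0.081, -0.997]]
```

Emit:
drive_tool(deltas="87 -30 -110 30 0;87 -30 -110 30 0;87 -30 -110 30 0;87 -30 -110 30 0")

```text
time_s: 2.1
position: [0.24, 0.8246, 0.1811]
tcp_rot: [[-0.961, 0.276, 0.021], [0.277, 0.958, 0.074], [0.0, 0.076, -0.997]]
force: [-0.1, 0.4, 0.1]
opening: 1.002
grasp_force: 0.0
```

Emit:
drive_tool(deltas="87 -127 -440 20 0;87 -127 -440 20 0;87 -127 -440 20 0;87 -127 -440 20 0;87 -127 -440 20 0;87 -127 -440 20 0;87 -127 -440 20 0;87 -127 -440 20 0;87 -127 -440 20 0;87 -127 -440 20 0;87 -160 -550 20 0;87 -160 -550 20 0")

```text
time_s: 3.3
position: [0.0884, 0.2954, 0.2004]
tcp_rot: [[-0.961, 0.275, 0.026], [0.276, 0.958, 0.082], [-0.003, 0.086, -0.996]]
force: [0.7, -0.4, 0.8]
opening: 0.997
grasp_force: 0.0
```

```bash
cat > st.py <<'E'
from h import *
s=bot.read_state();R=np.array(s['tcp_rot']);p=np.array(s['position'])
print('t',round(s['time_s'],2),'p',p.round(4),'J',np.round(s['joint_positions'],1),'r',np.hypot(*p[:2]).round(3),'yhead',np.degrees(np.arctan2(R[1,1],R[0,1])).round(1),'tilt',np.degrees(np.arccos(-R[2,2])).round(2),'ptdir',np.degrees(np.arctan2(R[1,2],R[0,2])).round(0),'ydip',np.degrees(np.arcsin(R[2,1])).round(1),'F',np.round(s['force'],1),'op',round(s['opening']*87,1),'gf',round(s['grasp_force'],1))
E
python3 st.py
```

```text
t 3.3 p [0.0884 0.2954 0.2004] J [ 50.1   2.3 126.6   2.6  46.5 -25.6] r 0.308 yhead 74.0 tilt 4.93 ptdir 72.0 ydip 4.9 F [ 0.7 -0.4  0.8] op 86.8 gf 0.0
```

Emit:
drive_tool(deltas="87 -10 -90 0 0;87 -10 -90 0 0;87 -10 -90 0 0;87 -10 -90 0 0")

```text
time_s: 3.7
position: [0.0795, 0.2047, 0.2004]
tcp_rot: [[-0.96, 0.28, 0.028], [0.282, 0.956, 0.081], [-0.004, 0.086, -0.996]]
force: [0.4, 0.1, 0.3]
opening: 1.001
grasp_force: 0.0
```

```bash
python3 st.py
```

```text
t 3.7 p [0.0795 0.2047 0.2004] J [ 33.   -8.3 135.8   4.   48.7 -43.2] r 0.22 yhead 73.7 tilt 4.94 ptdir 71.0 ydip 4.9 F [0.4 0.1 0.3] op 87.1 gf 0.0
```

Emit:
drive_tool(deltas="87 440 530 0 -3.25;87 440 530 0 -3.25;87 440 530 0 -3.25;87 440 530 0 -3.25;87 440 530 0 -3.25;87 440 530 0 -3.25;87 440 530 0 -3.25;87 440 530 0 -3.25;87 440 530 0 -3.25;87 440 530 0 -3.25;87 440 530 0 -3.25;87 440 530 0 -3.25")

```text
time_s: 4.9
position: [0.4588, 0.6704, 0.1977]
tcp_rot: [[-0.042, -0.996, -0.079], [-0.999, 0.041, 0.005], [-0.002, 0.079, -0.997]]
force: [0.5, 0.2, 1.0]
opening: 1.001
grasp_force: 0.0
```

```bash
python3 st.py
```

```text
t 4.9 p [0.4588 0.6704 0.1977] J [  46.3   47.9   46.4    3.5   88.5 -131.5] r 0.812 yhead 177.6 tilt 4.54 ptdir 176.0 ydip 4.5 F [0.5 0.2 1. ] op 87.1 gf 0.0
```

Emit:
drive_tool(deltas="87 75 65 10 0.49;87 75 65 10 0.49;87 75 65 10 0.49;87 75 65 10 0.49;87 280 250 10 0.49;87 280 250 10 0.49;87 280 250 10 0.49;87 280 250 10 0.49;87 280 250 10 0.49")

```text
time_s: 5.8
position: [0.5776, 0.736, 0.1702]
tcp_rot: [[0.424, -0.905, -0.048], [-0.906, -0.424, -0.003], [-0.018, 0.045, -0.999]]
force: [0.5, 0.7, 0.9]
opening: 0.999
grasp_force: 0.0
```

```bash
python3 st.py
```

```text
t 5.8 p [0.5776 0.736  0.1702] J [  44.4   64.9   12.5    1.9  104.7 -160.2] r 0.936 yhead -154.9 tilt 2.77 ptdir -176.0 ydip 2.6 F [0.5 0.7 0.9] op 86.9 gf 0.0
```

Emit:
drive_tool(deltas="87 150 145 20 0;87 150 145 20 0;87 150 145 20 0;87 150 145 20 0;87 150 145 20 0")

```text
time_s: 6.3
position: [0.6022, 0.7377, 0.1538]
tcp_rot: [[0.423, -0.906, -0.023], [-0.906, -0.423, 0.028], [-0.035, 0.009, -0.999]]
force: [0.1, -1.0, -0.1]
opening: 1.002
grasp_force: 0.0
```

```bash
python3 st.py
```

```text
t 6.3 p [0.6022 0.7377 0.1538] J [  43.4   65.9   12.5    2.1  101.4 -161.2] r 0.952 yhead -155.0 tilt 2.07 ptdir 129.0 ydip 0.5 F [ 0.1 -1.  -0.1] op 87.2 gf 0.0
```

Emit:
drive_tool(deltas="87 -60 -60 20 0.15;87 -60 -60 20 0.15;87 -60 -60 20 0.15;87 -60 -60 20 0.15")

```text
time_s: 6.7
position: [0.52, 0.7, 0.1763]
tcp_rot: [[0.491, -0.871, -0.006], [-0.871, -0.491, 0.008], [-0.01, 0.001, -1.0]]
force: [0.6, 0.6, 1.5]
opening: 1.0
grasp_force: 0.0
```

```bash
python3 st.py
```

```text
t 6.7 p [0.52   0.7    0.1763] J [  45.9   53.7   37.     0.6   89.3 -163.5] r 0.872 yhead -150.6 tilt 0.57 ptdir 127.0 ydip 0.1 F [0.6 0.6 1.5] op 87.0 gf 0.0
```

Emit:
drive_tool(deltas="87 -30 -30 50 -1.75;87 -20 -120 100 -1.75;87 0 -170 110 -1.75;87 10 -550 100 -1.75;87 10 -550 100 -1.75;87 10 -550 100 -1.75;87 10 -550 100 -1.75;87 10 -550 100 -1.75;87 10 -550 100 -1.75;87 10 -550 100 -1.75;87 10 -550 100 -1.75;87 10 -550 100 -1.75")

```text
time_s: 7.9
position: [0.5354, 0.1463, 0.2765]
tcp_rot: [[-0.947, -0.32, 0.015], [-0.32, 0.948, 0.007], [-0.017, 0.002, -1.0]]
force: [0.5, -0.0, 0.3]
opening: 1.001
grasp_force: 0.0
```

Emit:
drive_tool(deltas="87 0 -280 -50 -2.05;87 0 -280 -50 -2.05;87 0 -280 -50 -2.05;87 0 -280 -50 -2.05;87 0 -280 -50 -2.05;87 0 -280 -50 -2.05;87 0 -280 -50 -2.05;87 0 -280 -50 -2.05;87 0 -280 -50 -2.05;87 0 -280 -50 -2.05;87 0 -280 -50 -2.05;87 0 -280 -50 -2.05")

```text
time_s: 9.1
position: [0.5349, -0.1337, 0.2259]
tcp_rot: [[-0.096, 0.995, 0.012], [0.995, 0.096, -0.012], [-0.013, 0.011, -1.0]]
force: [-0.1, -1.0, 0.2]
opening: 0.999
grasp_force: 0.0
```

```bash
python3 st.py
```

```text
t 9.1 p [ 0.5349 -0.1337  0.2259] J [-25.4  22.4  91.7  -0.4  65.  -30.8] r 0.551 yhead 5.5 tilt 0.96 ptdir -46.0 ydip 0.6 F [-0.1 -1.   0.2] op 86.9 gf 0.0
```

Emit:
drive_tool(deltas="87 8 -18 -60 -2.21;87 8 -18 -60 -2.21;87 8 -18 -60 -2.21;87 8 -18 -60 -2.21;87 8 -18 -60 -2.21;87 8 -18 -60 -2.21;87 8 -18 -60 -2.21;87 8 -18 -60 -2.21;87 8 -18 -60 -2.21;87 8 -18 -60 -2.21;87 8 -18 -60 -2.21;87 8 -18 -60 -2.21")

```text
time_s: 10.3
position: [0.5432, -0.1519, 0.1656]
tcp_rot: [[0.991, -0.133, -0.003], [-0.133, -0.991, -0.006], [-0.002, 0.007, -1.0]]
force: [0.2, -0.4, 0.0]
opening: 1.002
grasp_force: 0.0
```

Emit:
drive_tool(deltas="87 0 0 -10 -0.42;87 0 0 -10 -0.42;87 0 0 -10 -0.42;87 0 0 -10 -0.42")

```text
time_s: 10.7
position: [0.5427, -0.1516, 0.1552]
tcp_rot: [[0.854, -0.52, -0.004], [-0.52, -0.854, -0.002], [-0.003, 0.004, -1.0]]
force: [0.3, -0.3, -0.3]
opening: 1.0
grasp_force: 0.0
```

```bash
python3 st.py; python3 - <<'E'
from h import *
a=snap('scene','s1');cv2.imwrite('pics/s1c.png',cv2.resize(a[100:260,190:410,::-1],None,fx=3.5,fy=3.5,interpolation=cv2.INTER_CUBIC))
E
```

```text
t 10.7 p [ 0.5427 -0.1516  0.1552] J [-26.8  28.9  93.5  -0.2  57.8  94.6] r 0.563 yhead -121.3 tilt 0.26 ptdir -155.0 ydip 0.2 F [ 0.3 -0.3 -0.3] op 87.0 gf 0.0
```

View pics/s1c.png

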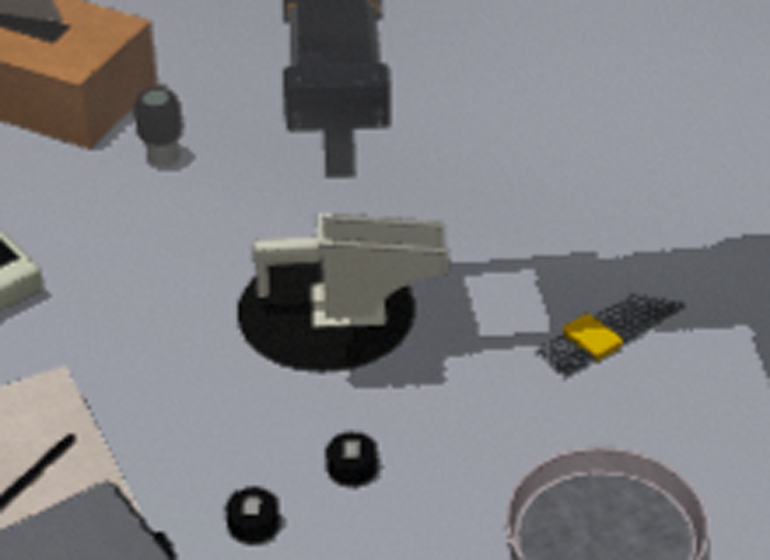

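Emit:
drive_tool(deltas="87 0 0 -50 0;87 0 0 -90 0;87 0 0 -105 0;87 0 0 -105 0;30 0 0 -105 0;30 0 0 -105 0;30 0 0 -105 0;30 0 0 -105 0;30 0 0 -105 0;30 0 0 -105 0;30 0 0 -105 0;30 0 0 -105 0")

```text
time_s: 11.95
position: [0.5389, -0.1484, 0.049]
tcp_rot: [[0.854, -0.519, -0.009], [-0.519, -0.854, 0.002], [-0.009, 0.003, -1.0]]
force: [-0.1, 1.9, 1.4]
opening: 0.412
grasp_force: 29.9
```

```bash
python3 st.py
```

```text
t 11.95 p [ 0.5389 -0.1484  0.049 ] J [-26.8  37.9  98.2  -0.2  44.4  94.7] r 0.559 yhead -121.3 tilt 0.54 ptdir 170.0 ydip 0.2 F [-0.1  1.9  1.4] op 35.9 gf 29.9
```

Emit:
drive_tool(deltas="30 0 0 20 0;30 0 0 50 0;30 0 0 80 0;30 0 0 100 0.05;30 -3 10 105 0.15;30 -6 25 105 0.3;30 -10 40 105 0.45;30 -15 55 105 0.6;30 -20 70 105 0.75;30 -24 85 105 0.9;30 -28 100 105 1.05;30 -32 115 105 1.2")

```text
time_s: 13.15
position: [0.5051, -0.0329, 0.1528]
tcp_rot: [[0.79, 0.613, -0.007], [0.613, -0.79, -0.008], [-0.011, 0.002, -1.0]]
force: [-0.4, 0.8, -3.5]
opening: 0.413
grasp_force: 29.9
```

Emit:
drive_tool(deltas="30 -4 15 0 0.14;30 -7 30 0 0.29;30 -10 45 0 0.43;30 -13 60 0 0.58;30 -17 70 0 0.72;30 -20 80 0 0.86;30 -23 90 0 1.0;30 -25 95 0 1.15;30 -25 97 0 1.3;30 -25 97 0 1.44;30 -25 97 0 1.58;30 -25 97 0 1.7")

```text
time_s: 14.35
position: [0.4802, 0.0633, 0.1529]
tcp_rot: [[-0.71, 0.705, 0.007], [0.705, 0.71, -0.004], [-0.007, 0.002, -1.0]]
force: [0.5, -0.8, -4.9]
opening: 0.413
grasp_force: 29.9
```

```bash
python3 st.py
```

```text
t 14.35 p [0.4802 0.0633 0.1529] J [ -5.6  23.4 105.   -0.2  51.1 -50.7] r 0.484 yhead 45.2 tilt 0.43 ptdir -28.0 ydip 0.1 F [ 0.5 -0.8 -4.9] op 35.9 gf 29.9
```

Emit:
drive_tool(deltas="30 0 0 0 0.14;30 0 0 0 0.28;30 0 0 0 0.43;30 0 0 0 0.57;30 0 0 0 0.72;30 0 0 0 0.86;30 0 0 0 1.0;30 0 0 0 1.15;30 0 0 0 1.3;30 0 0 -10 1.44;30 0 0 -20 1.58;30 0 0 -30 1.7")

```text
time_s: 15.55
position: [0.4804, 0.0632, 0.1228]
tcp_rot: [[-0.607, -0.794, -0.0], [-0.794, 0.607, 0.01], [-0.008, 0.006, -1.0]]
force: [-0.3, -1.0, -4.8]
opening: 0.408
grasp_force: 29.9
```

Emit:
drive_tool(deltas="30 0 0 -10 0.12;30 0 0 -20 0.22;30 0 0 -30 0.24;30 0 0 -30 0.24")

```text
time_s: 15.95
position: [0.4798, 0.0634, 0.0922]
tcp_rot: [[-0.408, -0.913, -0.005], [-0.913, 0.407, 0.01], [-0.008, 0.009, -1.0]]
force: [-0.3, -0.0, -4.9]
opening: 0.41
grasp_force: 29.9
```

```bash
cat > look.py <<'E'
import sys
from h import *
t=sys.argv[1]
a=snap('scene','s'+t);b=snap('top','t'+t)
A=cv2.resize(a[170:290,290:450,::-1],(640,480),interpolation=cv2.INTER_CUBIC)
cv2.imwrite(f'pics/v{t}.png',A)
E
python3 st.py;python3 look.py 2
```

```text
t 15.95 p [0.4798 0.0634 0.0922] J [  -6.1   29.6  107.7    0.8   43.  -162.7] r 0.484 yhead 156.0 tilt 0.65 ptdir 114.0 ydip 0.5 F [-0.3 -0.  -4.9] op 35.7 gf 29.9
```

View pics/v2.png

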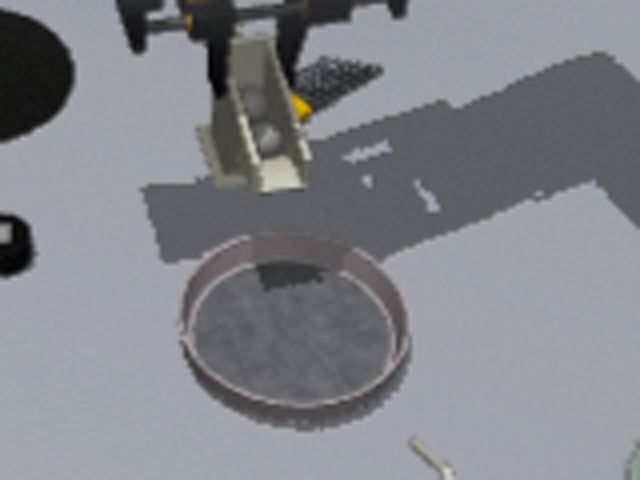

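Emit:
drive_tool(deltas="30 0 0 0 0.05;30 0 0 0 0.1;30 0 0 0 0.1")

```text
time_s: 16.35
position: [0.482, 0.0757, 0.0937]
tcp_rot: [[-0.326, -0.946, -0.001], [-0.945, 0.326, -0.017], [0.017, -0.004, -1.0]]
force: [-0.4, -0.0, -3.9]
opening: 0.413
grasp_force: 29.9
```

```bash
python3 st.py
```

```text
t 16.35 p [0.482  0.0757 0.0937] J [  -3.6   29.7  107.1   -1.4   43.3 -163.5] r 0.488 yhead 161.0 tilt 0.98 ptdir -95.0 ydip -0.2 F [-0.4 -0.  -3.9] op 35.9 gf 29.9
```

Emit:
drive_tool(deltas="30 0 -50 0 0.15;30 0 -50 0 0.15;30 0 -50 0 0.15")

```text
time_s: 16.65
position: [0.4782, 0.0552, 0.0842]
tcp_rot: [[-0.229, -0.973, 0.008], [-0.969, 0.228, -0.094], [0.09, -0.029, -0.996]]
force: [0.2, 0.1, -3.2]
opening: 0.409
grasp_force: 29.9
```

```bash
cat >> st.py <<'E'
# jug in tool frame: beak dir from tool x sign: beak horizontally; jug z = -tool z ; jug y=-tool y
jz=-R[:,2]; jy=-R[:,1]; jx=np.cross(jy,jz); bk=-jx
g=p-.019*R[:,2]; O=g-.004*jx-.064*jz; lip=O-.079*jx+.048*jz
dish=np.array([.5256,.1738,.0])
h=bk[:2]/np.linalg.norm(bk[:2])
print('BEAK down',np.degrees(np.arcsin(-bk[2])).round(1),'head',np.degrees(np.arctan2(bk[1],bk[0])).round(0),'roll',np.degrees(np.arcsin(jy[2])).round(1),'lip',lip.round(3),'land-dish mm',((lip[:2]+.035*h-dish[:2])*1e3).round(0),'foot minz',min((O+a*jx+b*jy)[2] for a in(-.03,.03) for b in(-.026,.026)).round(3))
E
python3 st.py
```

```text
t 16.65 p [0.4782 0.0552 0.0842] J [  -3.    30.5  108.3   -8.3   40.7 -163.5] r 0.481 yhead 166.8 tilt 5.43 ptdir -85.0 ydip -1.7 F [ 0.2  0.1 -3.2] op 35.5 gf 29.9
BEAK down 5.2 head 77.0 roll 1.7 lip [0.497 0.136 0.08 ] land-dish mm [-20.  -4.] foot minz 0.036
```

Emit:
drive_tool(deltas="30 20 -45 6 0.15;30 20 -45 6 0.15;30 20 -45 6 0.15")

```text
time_s: 16.95
position: [0.4905, 0.0351, 0.0748]
tcp_rot: [[-0.125, -0.991, 0.039], [-0.979, 0.117, -0.165], [0.159, -0.059, -0.985]]
force: [-0.8, 1.0, -5.1]
opening: 0.412
grasp_force: 29.9
```

```bash
python3 st.py
```

```text
t 16.95 p [0.4905 0.0351 0.0748] J [  -2.6   32.   108.4  -15.4   37.8 -163.5] r 0.492 yhead 173.3 tilt 9.77 ptdir -77.0 ydip -3.4 F [-0.8  1.  -5.1] op 35.8 gf 29.9
BEAK down 9.2 head 83.0 roll 3.4 lip [0.501 0.117 0.065] land-dish mm [-20. -22.] foot minz 0.024
```

Emit:
drive_tool(deltas="30 20 -40 6 0.15;30 20 -40 6 0.15;30 20 -40 6 0.15")

```text
time_s: 17.25
position: [0.4985, 0.0127, 0.0612]
tcp_rot: [[-0.012, -0.996, 0.087], [-0.975, -0.007, -0.22], [0.22, -0.087, -0.972]]
force: [0.8, 0.5, -3.8]
opening: 0.414
grasp_force: 29.9
```

```bash
python3 st.py
```

```text
t 17.25 p [0.4985 0.0127 0.0612] J [  -3.2   33.7  110.2  -23.6   32.5 -163.5] r 0.499 yhead -179.6 tilt 13.67 ptdir -69.0 ydip -5.0 F [ 0.8  0.5 -3.8] op 36.0 gf 29.9
BEAK down 12.7 head 89.0 roll 5.0 lip [0.499 0.094 0.046] land-dish mm [-26. -45.] foot minz 0.008
```

Emit:
drive_tool(deltas="30 15 15 20 0.05;30 30 30 35 0.1;30 45 40 40 0.15;30 50 40 40 0.15")

```text
time_s: 17.65
position: [0.5403, 0.0684, 0.0875]
tcp_rot: [[0.105, -0.983, 0.148], [-0.959, -0.14, -0.247], [0.264, -0.116, -0.958]]
force: [0.1, 0.3, -3.4]
opening: 0.414
grasp_force: 29.9
```

```bash
python3 st.py
```

```text
t 17.65 p [0.5403 0.0684 0.0875] J [   4.4   33.1  104.3  -25.    37.6 -163.5] r 0.545 yhead -171.9 tilt 16.73 ptdir -59.0 ydip -6.7 F [ 0.1  0.3 -3.4] op 36.0 gf 29.9
BEAK down 15.3 head 96.0 roll 6.7 lip [0.531 0.149 0.068] land-dish mm [ 2. 10.] foot minz 0.032
```

Emit:
drive_tool(deltas="30 10 -25 25 0.15;30 10 -25 25 0.15")

```text
time_s: 17.85
position: [0.5303, 0.0527, 0.0883]
tcp_rot: [[0.212, -0.955, 0.207], [-0.925, -0.265, -0.273], [0.316, -0.133, -0.939]]
force: [-2.1, -0.1, -5.2]
opening: 0.411
grasp_force: 29.9
```

```bash
python3 st.py
```

```text
t 17.85 p [0.5303 0.0527 0.0883] J [   3.8   32.1  108.8  -32.7   32.  -163.5] r 0.533 yhead -164.5 tilt 20.04 ptdir -53.0 ydip -7.7 F [-2.1 -0.1 -5.2] op 35.8 gf 29.9
BEAK down 18.4 head 103.0 roll 7.7 lip [0.512 0.13  0.065] land-dish mm [-21.  -9.] foot minz 0.032
```

Emit:
drive_tool(deltas="30 20 0 5 0.08;30 35 -5 10 0.15;30 35 -10 15 0.15")

```text
time_s: 18.15
position: [0.5557, 0.0505, 0.0819]
tcp_rot: [[0.317, -0.905, 0.285], [-0.878, -0.394, -0.272], [0.358, -0.164, -0.919]]
force: [-0.0, -0.8, -4.7]
opening: 0.411
grasp_force: 29.9
```

```bash
cat > chk.py <<'E'
import sys,runpy
from h import *
f=[]
for i in range(6):
    im=imaging.capture('scene'); f.append(bot.read_state()['force'][2])
cv2.imwrite(f'pics/c{sys.argv[1]}.png',cv2.resize(im[170:290,290:450,::-1],(640,480),interpolation=cv2.INTER_CUBIC))
ref=cv2.imread('pics/s2.png')[:,:,::-1]
m=np.zeros(im.shape[:2],np.uint8);cv2.ellipse(m,(364,252),(24,17),0,0,360,255,-1)
g=cv2.cvtColor(im,cv2.COLOR_RGB2GRAY);
print('Fz',np.mean(f).round(2),'bright px in dish',int(((g>150)&(m>0)).sum()),'max',g[m>0].max(),'std',g[m>0].std().round(1))
runpy.run_path('st.py')
E
python3 chk.py 1
```

```text
Fz -3.98 bright px in dish 0 max 149 std 21.1
t 18.45 p [0.5561 0.051  0.083 ] J [   3.6   33.4  109.4  -40.3   26.5 -163.5] r 0.558 yhead -156.3 tilt 23.29 ptdir -43.0 ydip -9.6 F [ 0.4  0.3 -3.6] op 35.6 gf 29.9
BEAK down 21.0 head 110.0 roll 9.6 lip [0.529 0.125 0.056] land-dish mm [ -9. -16.] foot minz 0.025
```

Emit:
drive_tool(deltas="30 30 -10 15 0.15;30 40 -15 20 0.15;30 45 -20 20 0.15")

```text
time_s: 18.75
position: [0.5856, 0.0355, 0.0786]
tcp_rot: [[0.417, -0.832, 0.366], [-0.815, -0.521, -0.256], [0.403, -0.192, -0.895]]
force: [0.9, 1.0, -3.7]
opening: 0.416
grasp_force: 29.9
```

```bash
python3 chk.py 2
```

```text
Fz -3.82 bright px in dish 0 max 150 std 19.0
t 19.05 p [0.5849 0.0361 0.0783] J [   1.1   34.7  110.1  -49.9   20.  -163.5] r 0.586 yhead -147.8 tilt 26.49 ptdir -35.0 ydip -11.0 F [-0.6  1.  -4.4] op 35.7 gf 29.9
BEAK down 23.8 head 117.0 roll 11.0 lip [0.549 0.104 0.048] land-dish mm [  7. -38.] foot minz 0.019
```

Emit:
drive_tool(deltas="30 -20 -10 3 0;30 -40 -18 0 0;30 -58 -20 -6 0;30 -58 -20 -14 0;30 -58 -20 -17 0;30 -58 -20 -19 0;30 -58 -20 -19 0")

```text
time_s: 19.75
position: [0.5273, 0.0162, 0.0592]
tcp_rot: [[0.42, -0.83, 0.367], [-0.813, -0.524, -0.254], [0.403, -0.191, -0.895]]
force: [0.2, -0.0, -5.0]
opening: 0.411
grasp_force: 29.9
```

```bash
python3 chk.py 3; python3 - <<'E'
from h import *
print(onz('top',197,181,.19),onz('top',312,245,.01))
E
```

```text
Fz -4.19 bright px in dish 0 max 150 std 12.5
t 20.05 p [0.5273 0.016  0.0595] J [  -1.6   35.1  119.4  -78.8   14.4 -135.9] r 0.528 yhead -147.8 tilt 26.53 ptdir -35.0 ydip -11.0 F [ 0.4  0.  -3.4] op 35.8 gf 29.9
BEAK down 23.8 head 117.0 roll 11.0 lip [0.491 0.084 0.029] land-dish mm [-50. -58.] foot minz 0.001
[0.57253703 0.32945453 0.19      ] [ 0.39724163 -0.0016198   0.01      ]
```

View pics/c3.png

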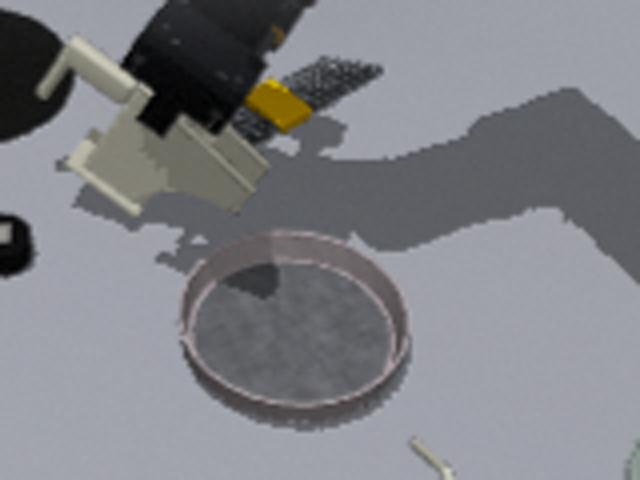

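Emit:
drive_tool(deltas="30 0 0 -2 0;30 0 0 -2 0;87 0 0 -2 0;87 0 0 -2 0;87 0 0 -2 0;87 0 0 -2 0;87 0 0 -2 0;87 0 0 -2 0;87 -10 7 25 0;87 -25 17 60 0;87 -40 27 95 0;87 -55 38 135 0")

```text
time_s: 21.25
position: [0.4646, 0.0604, 0.1762]
tcp_rot: [[0.395, -0.833, 0.389], [-0.812, -0.514, -0.277], [0.431, -0.206, -0.879]]
force: [0.6, 0.3, 0.3]
opening: 0.996
grasp_force: 0.0
```

```bash
python3 st.py; python3 look.py 4; python3 - <<'E'
from h import *
o1,d1=ray('top',197,181);o2,d2=ray('scene',394,280)
A=np.stack([d1,-d2],1);k=np.linalg.lstsq(A,o2-o1,rcond=None)[0];print('spout',o1+d1*k[0],o2+d2*k[1])
E
```

```text
t 21.25 p [0.4646 0.0604 0.1762] J [   6.7   17.8  120.9  -45.6   26.6 -163.5] r 0.469 yhead -148.3 tilt 28.51 ptdir -36.0 ydip -11.9 F [0.6 0.3 0.3] op 86.6 gf 0.0
BEAK down 25.5 head 116.0 roll 11.9 lip [0.431 0.129 0.143] land-dish mm [-110.  -14.] foot minz 0.117
spout [0.58413197 0.35184634 0.11796799] [0.58824981 0.34798473 0.11743042]
```

View pics/v4.png

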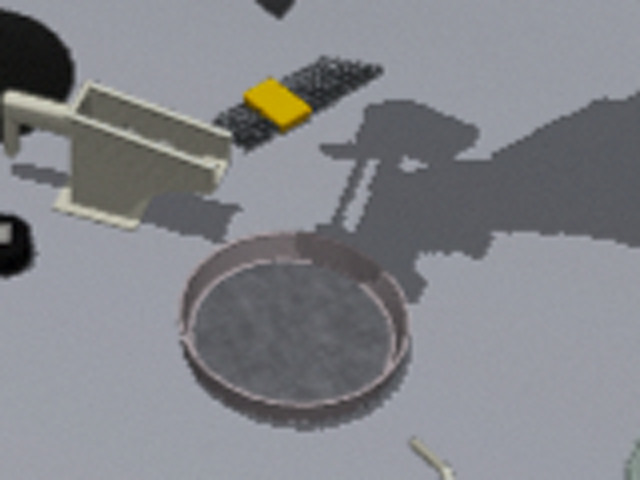

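Emit:
drive_tool(deltas="87 20 -20 50 -0.3;87 380 -180 120 -1.75;87 380 -180 120 -1.75;87 380 -180 120 -1.75;87 380 -180 120 -1.75;87 380 -180 120 -1.75;87 380 -180 120 -1.75;87 380 -180 120 -1.75;87 380 -180 120 -1.75;87 380 -180 120 -1.75;87 380 -180 120 -1.75;87 380 -180 120 -1.75")

```text
time_s: 22.55
position: [0.8208, -0.1208, 0.2771]
tcp_rot: [[-0.854, -0.408, -0.324], [-0.292, 0.889, -0.352], [0.431, -0.206, -0.878]]
force: [0.8, 0.8, -1.4]
opening: 1.0
grasp_force: 0.0
```

```bash
python3 st.py; python3 - <<'E'
from h import *
b=cv2.imread('pics/t4.png');g=b.astype(int)
# jug: bright whitish, yellowish in region near (0.535,0)
m=((b.min(2)>140)).astype('uint8')*255
k=np.zeros_like(m);k[170:240,280:345]=m[170:240,280:345]
cv2.imwrite('pics/t4z.png',cv2.resize(b[165:240,270:345],None,fx=8,fy=8,interpolation=cv2.INTER_CUBIC))
E
```

```text
t 22.55 p [ 0.8208 -0.1208  0.2771] J [  -7.2   60.6   12.9  -27.1  121.  -130.3] r 0.83 yhead 114.6 tilt 28.57 ptdir -133.0 ydip -11.9 F [ 0.8  0.8 -1.4] op 87.0 gf 0.0
BEAK down 25.6 head 19.0 roll 11.9 lip [ 0.893 -0.096  0.244] land-dish mm [ 400. -258.] foot minz 0.218
```

View pics/t4z.png

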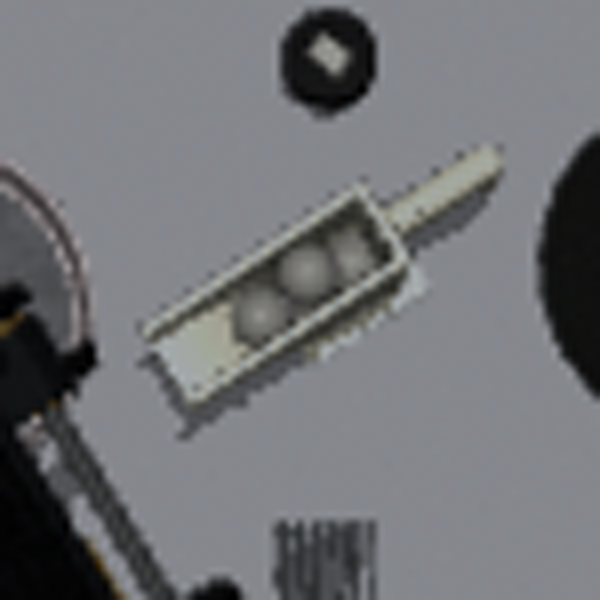

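Emit:
drive_tool(deltas="87 45 -10 10 -0.14;87 45 -10 10 -0.28;87 45 -10 10 -0.42;87 60 -10 10 -0.56;87 60 -10 10 -0.7")

```text
time_s: 23.05
position: [0.7839, -0.1224, 0.2627]
tcp_rot: [[-0.869, 0.243, -0.431], [0.31, 0.947, -0.09], [0.386, -0.212, -0.898]]
force: [0.5, -0.8, 0.4]
opening: 0.996
grasp_force: 0.0
```

```bash
python3 st.py; python3 - <<'E'
from h import *
B=onz('top',317.75,192.6,.084);L=onz('top',291.4,210.6,.070);H=onz('top',331.5,185,.073)
d=(H-L)[:2];d/=np.linalg.norm(d)
og=(B[:2]-.020*d+L[:2]+.079*d+H[:2]-.076*d)/3
print('jug',og,'beakhead',np.degrees(np.arctan2(-d[1],-d[0])),'grip',og+.004*d,np.linalg.norm((B-L)[:2]))
E
```

```text
t 23.05 p [ 0.7839 -0.1224  0.2627] J [-12.6  61.2  12.6 -13.6 129.5 -92.2] r 0.793 yhead 75.6 tilt 26.14 ptdir -168.0 ydip -12.2 F [ 0.5 -0.8  0.4] op 86.6 gf 0.0
BEAK down 22.7 head -20.0 roll 12.2 lip [ 0.857 -0.148  0.233] land-dish mm [ 365. -333.] foot minz 0.204
jug [0.54739327 0.00122038] beakhead 123.78543555119285 grip [ 0.54961761 -0.00210412] 0.09958074218616954
```

Emit:
drive_tool(deltas="87 50 -5 10 0")

```text
time_s: 23.15
position: [0.792, -0.1264, 0.2588]
tcp_rot: [[-0.881, 0.243, -0.406], [0.305, 0.947, -0.097], [0.362, -0.209, -0.909]]
force: [-0.4, -1.3, -0.2]
opening: 1.001
grasp_force: 0.0
```

```bash
python3 st.py
```

```text
t 23.15 p [ 0.792  -0.1264  0.2588] J [-12.7  61.2  12.6 -13.5 127.8 -92.2] r 0.802 yhead 75.6 tilt 24.7 ptdir -167.0 ydip -12.1 F [-0.4 -1.3 -0.2] op 87.0 gf 0.0
BEAK down 21.2 head -19.0 roll 12.1 lip [ 0.866 -0.152  0.232] land-dish mm [ 374. -337.] foot minz 0.2
```

Emit:
drive_tool(deltas="87 50 -5 10 0;87 90 -9 10 0")

```text
time_s: 23.35
position: [0.8048, -0.1238, 0.2523]
tcp_rot: [[-0.897, 0.238, -0.372], [0.296, 0.949, -0.106], [0.328, -0.206, -0.922]]
force: [0.5, 1.2, 0.1]
opening: 1.002
grasp_force: 0.0
```

```bash
python3 st.py
```

```text
t 23.35 p [ 0.8048 -0.1238  0.2523] J [-12.3  61.4  12.5 -13.  125.7 -92. ] r 0.814 yhead 75.9 tilt 22.76 ptdir -164.0 ydip -11.9 F [0.5 1.2 0.1] op 87.1 gf 0.0
BEAK down 19.1 head -18.0 roll 11.9 lip [ 0.88  -0.148  0.228] land-dish mm [ 388. -333.] foot minz 0.194
```

Emit:
drive_tool(deltas="87 44 -6 24 -0.14;87 60 -6 34 -0.28;87 70 -6 44 -0.35")

```text
time_s: 23.65
position: [0.7988, -0.1202, 0.2673]
tcp_rot: [[-0.748, 0.559, -0.358], [0.59, 0.807, 0.026], [0.303, -0.192, -0.933]]
force: [0.5, -0.4, 0.5]
opening: 0.999
grasp_force: 0.0
```

Emit:
drive_tool(deltas="87 43 -10 24 0")

```text
time_s: 23.75
position: [0.802, -0.1245, 0.2749]
tcp_rot: [[-0.758, 0.559, -0.335], [0.587, 0.809, 0.021], [0.283, -0.181, -0.942]]
force: [0.8, -0.8, -0.7]
opening: 1.001
grasp_force: 0.0
```

Emit:
drive_tool(deltas="87 43 -10 24 0")

```text
time_s: 23.85
position: [0.8063, -0.1286, 0.2864]
tcp_rot: [[-0.768, 0.562, -0.306], [0.587, 0.81, 0.015], [0.257, -0.168, -0.952]]
force: [0.9, -0.4, 0.3]
opening: 1.002
grasp_force: 0.0
```

Emit:
drive_tool(deltas="87 43 -10 24 0")

```text
time_s: 23.95
position: [0.8104, -0.1327, 0.2964]
tcp_rot: [[-0.775, 0.567, -0.279], [0.588, 0.809, 0.011], [0.231, -0.156, -0.96]]
force: [0.3, 0.1, 0.3]
opening: 1.003
grasp_force: 0.0
```

Emit:
drive_tool(deltas="87 43 -10 24 0")

```text
time_s: 24.05
position: [0.8145, -0.1368, 0.305]
tcp_rot: [[-0.781, 0.571, -0.252], [0.589, 0.808, 0.006], [0.207, -0.144, -0.968]]
force: [-0.6, 0.3, 0.5]
opening: 0.999
grasp_force: 0.0
```

Emit:
drive_tool(deltas="87 43 -10 24 0")

```text
time_s: 24.15
position: [0.8188, -0.1409, 0.3127]
tcp_rot: [[-0.787, 0.574, -0.226], [0.589, 0.808, 0.001], [0.183, -0.132, -0.974]]
force: [-0.5, -0.6, -0.1]
opening: 1.0
grasp_force: 0.0
```

Emit:
drive_tool(deltas="87 43 -10 24 0")

```text
time_s: 24.25
position: [0.8235, -0.1449, 0.3199]
tcp_rot: [[-0.792, 0.577, -0.199], [0.59, 0.808, -0.003], [0.159, -0.12, -0.98]]
force: [-0.1, 0.5, -1.0]
opening: 1.001
grasp_force: 0.0
```

```bash
python3 st.py
```

```text
t 24.25 p [ 0.8235 -0.1449  0.3199] J [-16.3  55.9  12.5  -4.  122.4 -72. ] r 0.836 yhead 54.4 tilt 11.47 ptdir -179.0 ydip -6.9 F [-0.1  0.5 -1. ] op 87.1 gf 0.0
BEAK down 9.1 head -37.0 roll 6.9 lip [ 0.89  -0.194  0.31 ] land-dish mm [ 392. -389.] foot minz 0.267
```

Emit:
drive_tool(deltas="87 43 -12 20 0")

```text
time_s: 24.35
position: [0.8296, -0.1507, 0.3242]
tcp_rot: [[-0.797, 0.58, -0.171], [0.589, 0.808, -0.009], [0.133, -0.107, -0.985]]
force: [-0.1, 0.1, 0.5]
opening: 0.996
grasp_force: 0.0
```

Emit:
drive_tool(deltas="87 43 -12 20 0")

```text
time_s: 24.45
position: [0.8357, -0.1568, 0.3267]
tcp_rot: [[-0.8, 0.582, -0.144], [0.59, 0.808, -0.014], [0.109, -0.096, -0.989]]
force: [-0.5, -0.5, 0.6]
opening: 0.997
grasp_force: 0.0
```

Emit:
drive_tool(deltas="87 43 -12 20 0")

```text
time_s: 24.55
position: [0.8422, -0.1625, 0.3296]
tcp_rot: [[-0.804, 0.583, -0.117], [0.589, 0.808, -0.019], [0.084, -0.084, -0.993]]
force: [0.7, -0.3, -0.5]
opening: 0.997
grasp_force: 0.0
```

Emit:
drive_tool(deltas="87 43 -12 20 0")

```text
time_s: 24.65
position: [0.8489, -0.168, 0.3329]
tcp_rot: [[-0.806, 0.585, -0.089], [0.589, 0.808, -0.025], [0.057, -0.072, -0.996]]
force: [-0.3, -0.3, -0.2]
opening: 1.003
grasp_force: 0.0
```

Emit:
drive_tool(deltas="87 43 -12 20 0")

```text
time_s: 24.75
position: [0.856, -0.1733, 0.3365]
tcp_rot: [[-0.808, 0.586, -0.06], [0.588, 0.808, -0.031], [0.03, -0.06, -0.998]]
force: [-0.3, 0.2, -0.6]
opening: 1.0
grasp_force: 0.0
```

Emit:
drive_tool(deltas="87 43 -12 20 0")

```text
time_s: 24.85
position: [0.8632, -0.1784, 0.3399]
tcp_rot: [[-0.81, 0.586, -0.031], [0.587, 0.809, -0.037], [0.003, -0.048, -0.999]]
force: [-0.5, -0.4, 0.1]
opening: 0.997
grasp_force: 0.0
```

Emit:
drive_tool(deltas="87 43 -12 20 0")

```text
time_s: 24.95
position: [0.8708, -0.1835, 0.3433]
tcp_rot: [[-0.81, 0.586, -0.001], [0.586, 0.809, -0.043], [-0.024, -0.036, -0.999]]
force: [-0.6, 0.2, 0.1]
opening: 0.999
grasp_force: 0.0
```

Emit:
drive_tool(deltas="87 43 -12 20 0")

```text
time_s: 25.05
position: [0.8785, -0.1885, 0.3467]
tcp_rot: [[-0.81, 0.586, 0.028], [0.584, 0.81, -0.05], [-0.052, -0.024, -0.998]]
force: [-0.5, -0.1, -0.3]
opening: 1.003
grasp_force: 0.0
```

```bash
python3 st.py
```

```text
t 25.05 p [ 0.8785 -0.1885  0.3467] J [-18.4  53.8  12.5  -2.4 111.2 -73.4] r 0.898 yhead 54.1 tilt 3.28 ptdir -61.0 ydip -1.4 F [-0.5 -0.1 -0.3] op 87.3 gf 0.0
BEAK down -3.0 head -36.0 roll 1.4 lip [ 0.946 -0.237  0.354] land-dish mm [ 448. -431.] foot minz 0.3
```

Emit:
drive_tool(deltas="87 43 -12 20 0")

```text
time_s: 25.15
position: [0.8864, -0.1934, 0.3499]
tcp_rot: [[-0.809, 0.586, 0.058], [0.583, 0.81, -0.056], [-0.08, -0.012, -0.997]]
force: [-0.5, -0.3, -0.7]
opening: 0.998
grasp_force: 0.0
```

Emit:
drive_tool(deltas="87 43 -12 20 0.15")

```text
time_s: 25.25
position: [0.8958, -0.1978, 0.3536]
tcp_rot: [[-0.886, 0.454, 0.094], [0.45, 0.891, -0.053], [-0.108, -0.005, -0.994]]
force: [0.4, 0.8, 0.2]
opening: 1.0
grasp_force: 0.0
```

Emit:
drive_tool(deltas="87 43 -12 20 0.14")

```text
time_s: 25.35
position: [0.905, -0.2026, 0.3574]
tcp_rot: [[-0.938, 0.322, 0.13], [0.319, 0.947, -0.046], [-0.138, -0.002, -0.99]]
force: [0.4, 0.2, -0.2]
opening: 1.0
grasp_force: 0.0
```

Emit:
drive_tool(deltas="87 43 -12 20 0")

```text
time_s: 25.45
position: [0.9132, -0.2081, 0.3606]
tcp_rot: [[-0.931, 0.329, 0.16], [0.324, 0.944, -0.054], [-0.169, 0.002, -0.986]]
force: [0.5, -0.5, -0.5]
opening: 0.998
grasp_force: 0.0
```

Emit:
drive_tool(deltas="87 43 -12 20 0")

```text
time_s: 25.55
position: [0.922, -0.2119, 0.3637]
tcp_rot: [[-0.925, 0.33, 0.189], [0.325, 0.944, -0.061], [-0.199, 0.005, -0.98]]
force: [0.8, -0.3, 0.5]
opening: 1.001
grasp_force: 0.0
```

Emit:
drive_tool(deltas="87 43 -12 20 0")

```text
time_s: 25.65
position: [0.9308, -0.2158, 0.367]
tcp_rot: [[-0.919, 0.328, 0.219], [0.321, 0.945, -0.067], [-0.229, 0.009, -0.973]]
force: [-0.0, 0.4, 0.1]
opening: 0.996
grasp_force: 0.0
```

Emit:
drive_tool(deltas="87 43 -12 20 0")

```text
time_s: 25.75
position: [0.9397, -0.2199, 0.3703]
tcp_rot: [[-0.912, 0.327, 0.249], [0.319, 0.945, -0.074], [-0.259, 0.012, -0.966]]
force: [0.7, 0.5, -0.7]
opening: 0.996
grasp_force: 0.0
```

Emit:
drive_tool(deltas="87 43 -12 20 0")

```text
time_s: 25.85
position: [0.9487, -0.2241, 0.3736]
tcp_rot: [[-0.903, 0.326, 0.278], [0.316, 0.945, -0.081], [-0.289, 0.015, -0.957]]
force: [-0.2, -0.0, 0.4]
opening: 1.001
grasp_force: 0.0
```

Emit:
drive_tool(deltas="87 43 -12 20 0")

```text
time_s: 25.95
position: [0.9577, -0.2282, 0.3771]
tcp_rot: [[-0.894, 0.325, 0.308], [0.314, 0.945, -0.088], [-0.319, 0.018, -0.947]]
force: [0.2, 0.2, -0.4]
opening: 1.003
grasp_force: 0.0
```

Emit:
drive_tool(deltas="87 43 -12 20 0")

```text
time_s: 26.05
position: [0.9668, -0.2321, 0.3805]
tcp_rot: [[-0.884, 0.324, 0.336], [0.311, 0.946, -0.095], [-0.349, 0.021, -0.937]]
force: [-0.0, -0.1, -0.7]
opening: 1.001
grasp_force: 0.0
```

```bash
python3 st.py
```

```text
t 26.05 p [ 0.9668 -0.2321  0.3805] J [-20.5  52.9  12.6   1.7  94.1 -90.9] r 0.994 yhead 71.1 tilt 20.46 ptdir -16.0 ydip 1.2 F [-0.  -0.1 -0.7] op 87.1 gf 0.0
BEAK down -20.4 head -19.0 roll -1.2 lip [ 1.039 -0.258  0.412] land-dish mm [ 547. -443.] foot minz 0.329
```

Emit:
drive_tool(deltas="87 43 -15 20 0.02")

```text
time_s: 26.15
position: [0.9758, -0.2378, 0.384]
tcp_rot: [[-0.879, 0.303, 0.368], [0.289, 0.953, -0.094], [-0.379, 0.023, -0.925]]
force: [0.2, 0.5, 0.3]
opening: 1.0
grasp_force: 0.0
```

Emit:
drive_tool(deltas="87 43 -15 20 0.02")

```text
time_s: 26.25
position: [0.9844, -0.245, 0.3874]
tcp_rot: [[-0.872, 0.284, 0.398], [0.268, 0.959, -0.095], [-0.408, 0.024, -0.913]]
force: [0.4, 0.1, -0.2]
opening: 0.998
grasp_force: 0.0
```

Emit:
drive_tool(deltas="87 43 -15 20 0.02")

```text
time_s: 26.35
position: [0.993, -0.2513, 0.3908]
tcp_rot: [[-0.864, 0.264, 0.428], [0.248, 0.964, -0.094], [-0.437, 0.025, -0.899]]
force: [0.2, -0.0, 0.7]
opening: 1.003
grasp_force: 0.0
```

Emit:
drive_tool(deltas="87 43 -15 20 0.02")

```text
time_s: 26.45
position: [1.0016, -0.2573, 0.3943]
tcp_rot: [[-0.855, 0.245, 0.457], [0.228, 0.969, -0.093], [-0.466, 0.025, -0.884]]
force: [-0.5, -0.9, -0.3]
opening: 1.001
grasp_force: 0.0
```

Emit:
drive_tool(deltas="87 43 -15 20 0")

```text
time_s: 26.55
position: [1.0102, -0.2636, 0.3978]
tcp_rot: [[-0.84, 0.246, 0.484], [0.226, 0.969, -0.101], [-0.494, 0.025, -0.869]]
force: [-0.3, 0.8, 0.3]
opening: 1.001
grasp_force: 0.0
```

```bash
python3 st.py
```

```text
t 26.55 p [ 1.0102 -0.2636  0.3978] J [-22.4  53.2  12.6   5.2  85.  -96.8] r 1.044 yhead 75.7 tilt 29.65 ptdir -12.0 ydip 1.4 F [-0.3  0.8  0.3] op 87.1 gf 0.0
BEAK down -29.6 head -15.0 roll -1.4 lip [ 1.078 -0.282  0.441] land-dish mm [ 587. -465.] foot minz 0.345
```

Emit:
drive_tool(deltas="87 -430 217 -150 -1.75;87 -430 217 -150 -1.75;87 -430 217 -150 -1.75;87 -430 217 -150 -1.75;87 -430 217 -150 -1.75;87 -430 217 -150 -1.75;87 -430 217 -150 -1.75;87 -430 217 -150 -1.75;87 -430 217 -150 -1.75;87 -430 217 -150 -1.75;87 -430 217 -150 -1.75;87 -430 217 -150 -1.75")

```text
time_s: 27.75
position: [0.5755, -0.0427, 0.2466]
tcp_rot: [[0.363, 0.913, -0.185], [0.791, -0.407, -0.457], [-0.493, 0.02, -0.87]]
force: [0.1, -0.5, -0.3]
opening: 0.997
grasp_force: 0.0
```

Emit:
drive_tool(deltas="87 0 0 -60 -2.1;87 0 0 -60 -2.1;87 0 0 -60 -2.1;87 0 0 -60 -2.1;87 0 0 -60 -2.1;87 0 0 -60 -2.1;87 0 0 -60 -2.1;87 0 0 -60 -2.1;87 0 0 -60 -2.1;87 0 0 -60 -2.1;87 0 0 -60 -2.1;87 0 0 -60 -2.1")

```text
time_s: 28.95
position: [0.5807, -0.0463, 0.1875]
tcp_rot: [[0.685, -0.607, -0.403], [-0.539, -0.794, 0.281], [-0.49, 0.024, -0.871]]
force: [-0.2, 0.2, 0.2]
opening: 1.001
grasp_force: 0.0
```

```bash
python3 st.py
```

```text
t 28.95 p [ 0.5807 -0.0463  0.1875] J [-19.8  41.4  68.7   7.4  98.3 107.2] r 0.583 yhead -127.4 tilt 29.4 ptdir 145.0 ydip 1.4 F [-0.2  0.2  0.2] op 87.1 gf 0.0
BEAK down -29.4 head 142.0 roll -1.4 lip [ 0.525 -0.002  0.231] land-dish mm [ -28. -155.] foot minz 0.135
```

Emit:
drive_tool(deltas="87 0 0 -20 -0.14;87 0 0 -27 -0.28;87 0 0 -27 -0.32;87 -12 17 -65 -0.32;87 -24 35 -102 -0.32;87 -37 52 -140 -0.32;87 -37 52 -140 -0.32;30 -37 52 -140 -0.32;30 -37 52 -140 -0.32;30 -37 52 -140 -0.32;30 -37 52 -140 -0.32;30 -37 52 -140 -0.32")

```text
time_s: 30.15
position: [0.5436, 0.0053, 0.0486]
tcp_rot: [[0.487, -0.822, -0.296], [-0.723, -0.569, 0.392], [-0.491, 0.023, -0.871]]
force: [0.1, 0.3, 0.6]
opening: 0.633
grasp_force: 0.0
```

Emit:
drive_tool(deltas="30 0 0 0 0;30 0 0 0 0")

```text
time_s: 30.35
position: [0.5434, 0.0062, 0.0481]
tcp_rot: [[0.486, -0.822, -0.296], [-0.722, -0.568, 0.394], [-0.492, 0.022, -0.87]]
force: [3.0, 2.5, 2.8]
opening: 0.451
grasp_force: 1.5
```

```bash
python3 st.py
```

```text
t 30.35 p [0.5434 0.0062 0.0481] J [-20.7  46.5  85.3  15.9  74.4 117.2] r 0.543 yhead -145.4 tilt 29.5 ptdir 127.0 ydip 1.3 F [3.  2.5 2.8] op 39.3 gf 1.5
BEAK down -29.5 head 124.0 roll -1.3 lip [0.504 0.065 0.092] land-dish mm [-41. -80.] foot minz -0.004
```

Emit:
drive_tool(deltas="30 0 0 0 0;30 0 0 0 0;30 0 0 0 0")

```text
time_s: 30.65
position: [0.5436, 0.0061, 0.048]
tcp_rot: [[0.486, -0.822, -0.296], [-0.722, -0.569, 0.393], [-0.491, 0.022, -0.871]]
force: [3.4, 1.4, 3.0]
opening: 0.419
grasp_force: 29.6
```

```bash
cat > st.py <<'E'
from h import *
import os
s=bot.read_state();R=np.array(s['tcp_rot']);p=np.array(s['position'])
if not os.path.exists('M.npy'):
    b=np.arctan2(-R[0,1],R[1,1])  # beak = -(..): heading y-90 
    b=np.arctan2(R[1,1],R[0,1])-np.pi/2
    jx=-np.array([np.cos(b),np.sin(b),0]);jz=np.array([0,0,1.]);J=np.stack([jx,np.cross(jz,jx),jz],1)
    np.save('M.npy',R.T@J)
J=R@np.load('M.npy');jx,jy,jz=J.T;bk=-jx
g=p-.019*R[:,2]; O=g-.004*jx-.064*jz; lip=O-.079*jx+.048*jz
h=bk[:2]/np.linalg.norm(bk[:2])
print('t',round(s['time_s'],2),'p',p.round(4),'J',np.round(s['joint_positions'],1),'F',np.round(s['force'],1),'gf',round(s['grasp_force'],1))
print('BEAK down',np.degrees(np.arcsin(-bk[2])).round(1),'head',np.degrees(np.arctan2(bk[1],bk[0])).round(0),'roll',np.degrees(np.arcsin(jy[2])).round(1),'hand',np.degrees(np.arccos(-R[2,2])).round(1),'lip',lip.round(3),'land-dish mm',((lip[:2]+.035*h-[.5256,.1738])*1e3).round(0),'foot minz',min((O+a*jx+b*jy)[2] for a in(-.03,.03) for b in(-.026,.026)).round(3))
E
python3 st.py
```

```text
t 30.65 p [0.5436 0.0061 0.048 ] J [-20.6  46.5  85.3  15.9  74.4 117.2] F [3.4 1.4 3. ] gf 29.6
BEAK down 0.0 head 125.0 roll 0.0 hand 29.5 lip [0.502 0.067 0.049] land-dish mm [-43. -78.] foot minz 0.001
```

Emit:
drive_tool(deltas="30 0 0 20 0;30 0 0 45 0;30 0 0 70 0;30 0 0 90 0.05;30 -5 5 95 0.15;30 -10 10 95 0.3;30 -15 15 95 0.45;30 -20 20 95 0.6;30 -25 27 95 0.75;30 -30 35 95 0.9;30 -36 42 95 1.05;30 -42 50 95 1.2")

```text
time_s: 31.85
position: [0.5, 0.0557, 0.1412]
tcp_rot: [[0.847, 0.239, -0.475], [0.196, -0.971, -0.139], [-0.494, 0.025, -0.869]]
force: [0.8, -0.7, -4.5]
opening: 0.408
grasp_force: 29.6
```

Emit:
drive_tool(deltas="30 -6 8 0 0.14;30 -12 16 0 0.29;30 -18 24 0 0.43;30 -24 32 0 0.58;30 -30 40 0 0.72;30 -38 48 0 0.86;30 -46 54 0 1.0;30 -54 60 0 1.15;30 -62 62 0 1.3;30 -68 64 0 1.44;30 -70 64 0 1.58;30 -70 64 0 1.7")

```text
time_s: 33.05
position: [0.4282, 0.1197, 0.1417]
tcp_rot: [[-0.306, 0.932, 0.195], [0.815, 0.362, -0.453], [-0.492, 0.02, -0.87]]
force: [0.5, -1.3, -4.8]
opening: 0.409
grasp_force: 29.6
```

```bash
python3 st.py
```

```text
t 33.05 p [0.4282 0.1197 0.1417] J [ 22.1  27.1 111.9 -41.2  48.4  31.2] F [ 0.5 -1.3 -4.8] gf 29.6
BEAK down -0.0 head -69.0 roll 0.1 hand 29.5 lip [0.455 0.051 0.142] land-dish mm [ -58. -156.] foot minz 0.094
```

Emit:
drive_tool(deltas="30 0 0 0 0.14;30 0 0 0 0.29;30 0 0 0 0.43;30 0 0 0 0.58;30 0 0 0 0.72;30 0 0 0 0.86;30 0 0 0 1.0;30 0 0 -10 1.15;30 0 0 -20 1.3;30 0 0 -30 1.44;30 0 0 -40 1.58;30 0 0 -50 1.72")

```text
time_s: 34.25
position: [0.4326, 0.1604, 0.111]
tcp_rot: [[-0.833, -0.353, 0.426], [-0.37, 0.928, 0.047], [-0.412, -0.119, -0.903]]
force: [-0.3, -0.5, -4.4]
opening: 0.413
grasp_force: 29.5
```

```bash
python3 st.py
```

```text
t 34.25 p [0.4326 0.1604 0.111 ] J [ 6.500e+00  2.440e+01  1.302e+02 -8.200e+01  1.000e-01 -2.380e+01] F [-0.3 -0.5 -4.4] gf 29.5
BEAK down 4.9 head 20.0 roll 8.1 hand 25.4 lip [0.502 0.186 0.105] land-dish mm [ 9. 24.] foot minz 0.058
```

Emit:
drive_tool(deltas="30 5 -10 35 -0.1;30 30 -25 75 -0.2;30 65 -40 110 -0.35;30 105 -55 130 -0.5;30 150 -70 145 -0.65;30 195 -85 155 -0.8;30 240 -100 165 -0.95;30 285 -115 175 -1.1;30 330 -130 185 -1.25;30 370 -145 190 -1.4;30 410 -160 190 -1.55;30 430 -160 190 -1.7")

```text
time_s: 35.45
position: [0.8423, 0.0049, 0.298]
tcp_rot: [[-0.474, 0.875, 0.1], [0.776, 0.469, -0.421], [-0.415, -0.122, -0.901]]
force: [2.4, 0.0, -4.0]
opening: 0.412
grasp_force: 29.8
```

```bash
python3 st.py
```

```text
t 35.45 p [0.8423 0.0049 0.298 ] J [  2.3  45.3  41.9 -25.2  87.8 -27.6] F [ 2.4  0.  -4. ] gf 29.8
BEAK down 4.7 head -62.0 roll 8.3 hand 25.7 lip [ 0.876 -0.06   0.293] land-dish mm [ 367. -265.] foot minz 0.245
```

Emit:
drive_tool(deltas="30 40 0 10 -0.14;30 70 0 25 -0.28;30 100 0 40 -0.38")

```text
time_s: 35.75
position: [0.8953, -0.0014, 0.3135]
tcp_rot: [[-0.172, 0.985, -0.02], [0.89, 0.147, -0.432], [-0.423, -0.092, -0.901]]
force: [26.3, 0.3, 9.6]
opening: 0.409
grasp_force: 29.7
```

Emit:
drive_tool(deltas="30 45 0 20 0")

```text
time_s: 35.85
position: [0.9019, -0.0074, 0.3153]
tcp_rot: [[-0.179, 0.984, 0.002], [0.887, 0.163, -0.433], [-0.426, -0.075, -0.902]]
force: [1.1, -1.0, -5.6]
opening: 0.411
grasp_force: 29.9
```

Emit:
drive_tool(deltas="30 45 0 20 0")

```text
time_s: 35.95
position: [0.9129, -0.013, 0.3286]
tcp_rot: [[-0.177, 0.983, 0.047], [0.883, 0.18, -0.434], [-0.435, -0.035, -0.9]]
force: [0.8, 0.8, -4.0]
opening: 0.408
grasp_force: 29.9
```

Emit:
drive_tool(deltas="30 45 0 20 0")

```text
time_s: 36.05
position: [0.9223, -0.0182, 0.3396]
tcp_rot: [[-0.172, 0.981, 0.084], [0.88, 0.192, -0.435], [-0.443, -0.001, -0.897]]
force: [1.3, -0.6, -3.9]
opening: 0.414
grasp_force: 29.9
```

Emit:
drive_tool(deltas="30 45 0 20 0")

```text
time_s: 36.15
position: [0.9314, -0.0231, 0.3467]
tcp_rot: [[-0.17, 0.979, 0.117], [0.877, 0.204, -0.435], [-0.449, 0.029, -0.893]]
force: [-0.1, 0.1, -4.0]
opening: 0.416
grasp_force: 29.9
```

Emit:
drive_tool(deltas="30 45 0 20 0")

```text
time_s: 36.25
position: [0.9405, -0.0277, 0.3513]
tcp_rot: [[-0.169, 0.975, 0.147], [0.874, 0.217, -0.435], [-0.455, 0.055, -0.889]]
force: [-0.3, 0.4, -4.2]
opening: 0.412
grasp_force: 29.9
```

Emit:
drive_tool(deltas="30 45 0 20 0")

```text
time_s: 36.35
position: [0.9497, -0.0323, 0.3551]
tcp_rot: [[-0.168, 0.97, 0.176], [0.871, 0.23, -0.434], [-0.462, 0.08, -0.883]]
force: [-0.1, 0.1, -4.6]
opening: 0.412
grasp_force: 29.9
```

```bash
python3 st.py
```

```text
t 36.35 p [ 0.9497 -0.0323  0.3551] J [ -0.1  55.7  12.6 -26.1  99.4 -19.4] F [-0.1  0.1 -4.6] gf 29.9
BEAK down 1.9 head -77.0 roll -3.3 hand 27.9 lip [ 0.967 -0.104  0.353] land-dish mm [ 449. -312.] foot minz 0.305
```

Emit:
drive_tool(deltas="30 45 -5 20 0")

```text
time_s: 36.45
position: [0.9595, -0.0403, 0.3591]
tcp_rot: [[-0.168, 0.964, 0.206], [0.868, 0.244, -0.433], [-0.468, 0.106, -0.878]]
force: [-0.2, 0.0, -4.7]
opening: 0.404
grasp_force: 29.9
```

Emit:
drive_tool(deltas="30 45 -5 20 0")

```text
time_s: 36.55
position: [0.9692, -0.05, 0.3637]
tcp_rot: [[-0.166, 0.958, 0.235], [0.864, 0.256, -0.433], [-0.475, 0.131, -0.87]]
force: [-0.0, 0.5, -4.9]
opening: 0.413
grasp_force: 29.9
```

Emit:
drive_tool(deltas="30 45 -5 20 0")

```text
time_s: 36.65
position: [0.979, -0.0586, 0.3686]
tcp_rot: [[-0.164, 0.95, 0.265], [0.861, 0.269, -0.433], [-0.482, 0.157, -0.862]]
force: [0.2, -0.3, -4.9]
opening: 0.409
grasp_force: 29.9
```

Emit:
drive_tool(deltas="30 -45 10 -20 0.14;30 -80 20 -40 0.28;30 -120 30 -60 0.43;30 -160 40 -80 0.58;30 -200 50 -100 0.72;30 -240 60 -120 0.86;30 -270 60 -130 1.0;30 -300 60 -140 1.15;30 -320 60 -150 1.3;30 -330 60 -150 1.44;30 -330 60 -160 1.58;30 -330 60 -165 1.7")

```text
time_s: 37.85
position: [0.6473, 0.0018, 0.2048]
tcp_rot: [[-0.881, -0.064, 0.468], [0.016, 0.986, 0.166], [-0.472, 0.154, -0.868]]
force: [-0.2, 0.1, -5.1]
opening: 0.41
grasp_force: 29.9
```

```bash
python3 st.py
```

```text
t 37.85 p [0.6473 0.0018 0.2048] J [ -19.    23.6  102.6   33.3   34.3 -135.1] F [-0.2  0.1 -5.1] gf 29.9
BEAK down 0.9 head 4.0 roll -7.6 hand 29.8 lip [0.721 0.006 0.204] land-dish mm [ 230. -165.] foot minz 0.154
```

Emit:
drive_tool(deltas="30 0 10 -10 0.14;30 -10 20 -20 0.28;30 -30 35 -30 0.42;30 -60 50 -40 0.56;30 -100 65 -50 0.7;30 -140 80 -65 0.7;30 -175 90 -80 0.7;30 -198 95 -95 0.7;30 -198 95 -100 0.7")

```text
time_s: 38.75
position: [0.5055, 0.1524, 0.1848]
tcp_rot: [[-0.732, -0.646, 0.217], [-0.553, 0.748, 0.367], [-0.399, 0.149, -0.905]]
force: [0.0, -1.5, -4.9]
opening: 0.415
grasp_force: 30.0
```

```bash
python3 st.py
```

```text
t 38.75 p [0.5055 0.1524 0.1848] J [ -10.5   20.2  111.2   34.5   44.9 -163.5] F [ 0.  -1.5 -4.9] gf 30.0
BEAK down 5.6 head 42.0 roll -7.3 hand 25.2 lip [0.561 0.201 0.178] land-dish mm [61. 50.] foot minz 0.132
```

Emit:
drive_tool(deltas="30 -20 -15 -25 0;30 -40 -35 -50 0;30 -50 -50 -75 0")

```text
time_s: 39.05
position: [0.476, 0.1309, 0.1456]
tcp_rot: [[-0.767, -0.616, 0.179], [-0.548, 0.774, 0.316], [-0.334, 0.144, -0.932]]
force: [-0.1, -0.2, -4.4]
opening: 0.408
grasp_force: 29.9
```

```bash
python3 st.py
```

```text
t 39.05 p [0.476  0.1309 0.1456] J [ -11.7   22.4  115.4   32.5   40.1 -163.5] F [-0.1 -0.2 -4.4] gf 29.9
BEAK down 9.6 head 40.0 roll -7.0 hand 21.3 lip [0.532 0.177 0.134] land-dish mm [33. 26.] foot minz 0.092
```

Emit:
drive_tool(deltas="30 -35 -25 -25 0;30 -45 -35 -50 0")

```text
time_s: 39.25
position: [0.4444, 0.1137, 0.1184]
tcp_rot: [[-0.79, -0.595, 0.147], [-0.545, 0.792, 0.274], [-0.279, 0.137, -0.951]]
force: [0.1, 0.0, -4.6]
opening: 0.408
grasp_force: 29.9
```

```bash
python3 st.py
```

```text
t 39.25 p [0.4444 0.1137 0.1184] J [ -12.8   23.9  119.3   30.8   35.9 -163.5] F [ 0.1  0.  -4.6] gf 29.9
BEAK down 13.0 head 39.0 roll -6.6 hand 18.1 lip [0.501 0.158 0.102] land-dish mm [2. 6.] foot minz 0.064
```

Emit:
drive_tool(deltas="30 -10 -30 -35 0.1;30 -15 -35 -45 0.1")

```text
time_s: 39.45
position: [0.4498, 0.0965, 0.0935]
tcp_rot: [[-0.755, -0.649, 0.093], [-0.616, 0.751, 0.236], [-0.223, 0.121, -0.967]]
force: [1.5, 0.3, -3.9]
opening: 0.411
grasp_force: 29.9
```

```bash
python3 chk.py 5
```

```text
Fz -4.16 bright px in dish 0 max 148 std 11.1
t 39.75 p [0.4452 0.0991 0.0947] J [ -12.6   27.2  117.5   25.5   36.1 -163.5] F [-0.3 -0.9 -3.9] gf 29.9
BEAK down 16.4 head 43.0 roll -6.1 hand 14.8 lip [0.497 0.147 0.074] land-dish mm [-3. -3.] foot minz 0.04
```

Emit:
drive_tool(deltas="30 8 -25 -5 0.1;30 8 -30 -5 0.12")

```text
time_s: 39.95
position: [0.4661, 0.0809, 0.1003]
tcp_rot: [[-0.691, -0.721, 0.049], [-0.698, 0.683, 0.213], [-0.187, 0.113, -0.976]]
force: [0.8, -1.5, -3.6]
opening: 0.413
grasp_force: 29.9
```

```bash
python3 chk.py 6
```

```text
Fz -4.43 bright px in dish 0 max 149 std 11.1
t 40.25 p [0.4597 0.0832 0.099 ] J [ -12.8   27.8  113.    19.4   41.5 -163.5] F [ 0.1 -0.3 -4.1] gf 29.9
BEAK down 18.7 head 49.0 roll -5.9 hand 12.7 lip [0.506 0.136 0.076] land-dish mm [  3. -12.] foot minz 0.044
```

Emit:
drive_tool(deltas="30 12 -25 8 0.1;30 12 -30 8 0.12")

```text
time_s: 40.45
position: [0.4853, 0.067, 0.1157]
tcp_rot: [[-0.622, -0.783, 0.009], [-0.769, 0.613, 0.181], [-0.147, 0.106, -0.983]]
force: [2.2, -1.1, -4.2]
opening: 0.411
grasp_force: 29.9
```

```bash
python3 chk.py 7
```

```text
Fz -4.62 bright px in dish 0 max 149 std 11.4
t 40.75 p [0.4788 0.069  0.1139] J [ -12.4   27.7  107.7   14.1   47.9 -163.5] F [ 0.8  0.9 -5.5] gf 29.9
BEAK down 21.0 head 54.0 roll -5.6 hand 10.7 lip [0.519 0.125 0.088] land-dish mm [ 14. -20.] foot minz 0.058
```

Emit:
drive_tool(deltas="30 0 -25 -15 0.12;30 0 -25 -25 0.15")

```text
time_s: 40.95
position: [0.4911, 0.0684, 0.0965]
tcp_rot: [[-0.534, -0.845, -0.04], [-0.841, 0.526, 0.124], [-0.084, 0.1, -0.991]]
force: [0.4, 0.0, -4.2]
opening: 0.411
grasp_force: 29.9
```

```bash
python3 chk.py 8
```

```text
Fz -4.9 bright px in dish 0 max 149 std 11.9
t 41.25 p [0.4883 0.0687 0.0965] J [  -9.6   30.5  105.1    8.9   48.5 -163.5] F [-0.5  0.3 -4.7] gf 29.9
BEAK down 24.5 head 61.0 roll -4.8 hand 7.7 lip [0.522 0.127 0.066] land-dish mm [ 13. -16.] foot minz 0.041
```

Emit:
drive_tool(deltas="30 -5 -15 -10 0.12;30 -5 -15 -15 0.15")

```text
time_s: 41.45
position: [0.4889, 0.077, 0.0849]
tcp_rot: [[-0.433, -0.899, -0.069], [-0.901, 0.429, 0.063], [-0.027, 0.09, -0.996]]
force: [0.8, -0.2, -4.0]
opening: 0.41
grasp_force: 29.9
```

```bash
python3 chk.py 9
```

```text
Fz -4.23 bright px in dish 2 max 153 std 13.6
t 41.75 p [0.4886 0.0764 0.0849] J [  -6.3   32.1  103.9    4.3   48.4 -163.5] F [ 0.   0.  -4.3] gf 29.9
BEAK down 27.8 head 67.0 roll -4.1 hand 5.4 lip [0.514 0.136 0.051] land-dish mm [ 2. -5.] foot minz 0.03
```

```bash
cat > df.py <<'E'
import cv2,numpy as np,sys
a=cv2.imread(f'pics/c{sys.argv[1]}.png',0).astype(int);b=cv2.imread(f'pics/c{sys.argv[2]}.png',0).astype(int)
m=np.zeros(a.shape,np.uint8);cv2.ellipse(m,(298,330),(98,66),0,0,360,255,-1)
d=((abs(b-a)>18)&(m>0)).astype('uint8');n,l,s,c=cv2.connectedComponentsWithStats(d)
print([(s[i].tolist(),c[i].round().tolist(),int((b-a)[l==i].mean())) for i in range(1,n) if s[i][4]>150])
E
python3 df.py 8 9; python3 df.py 7 8
```

```text
[([294, 264, 47, 31, 653], [311.0, 274.0], -36), ([235, 272, 17, 23, 215], [244.0, 282.0], 37), ([250, 279, 38, 21, 383], [266.0, 286.0], -34)]
[([294, 264, 10, 23, 172], [299.0, 275.0], 31)]
```

View pics/c9.png

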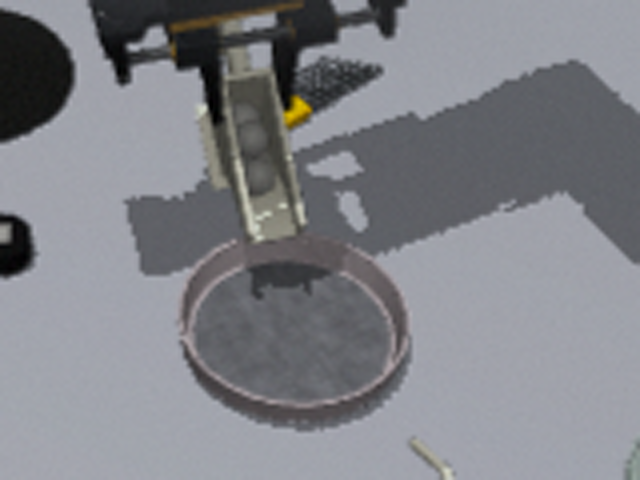

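Emit:
drive_tool(deltas="30 5 -20 5 0.1;30 5 -20 8 0.13")

```text
time_s: 41.95
position: [0.4971, 0.0782, 0.0933]
tcp_rot: [[-0.345, -0.936, -0.076], [-0.938, 0.345, 0.004], [0.022, 0.073, -0.997]]
force: [0.6, -0.1, -5.2]
opening: 0.412
grasp_force: 29.9
```

```bash
python3 chk.py 10; python3 df.py 9 10
```

```text
Fz -4.41 bright px in dish 1 max 153 std 17.8
t 42.25 p [0.4945 0.0785 0.0925] J [  -3.8   32.   101.9   -0.    50.8 -163.5] F [-0.5  0.5 -4.8] gf 29.9
BEAK down 30.7 head 72.0 roll -3.3 hand 4.6 lip [0.514 0.139 0.055] land-dish mm [-1. -1.] foot minz 0.038
[([276, 271, 95, 45, 2376], [322.0, 293.0], -39), ([258, 284, 14, 23, 152], [265.0, 293.0], -28)]
```

Emit:
drive_tool(deltas="30 15 -25 12 0.1;30 15 -25 15 0.13")

```text
time_s: 42.45
position: [0.5121, 0.0781, 0.105]
tcp_rot: [[-0.258, -0.964, -0.071], [-0.963, 0.262, -0.06], [0.077, 0.053, -0.996]]
force: [0.9, 0.2, -4.1]
opening: 0.411
grasp_force: 29.9
```

```bash
python3 chk.py 11; python3 df.py 10 11
```

```text
Fz -4.2 bright px in dish 1 max 151 std 20.8
t 42.75 p [0.5076 0.0785 0.1038] J [  -1.4   31.9   99.2   -4.3   53.4 -163.5] F [-0.4  0.5 -4.4] gf 29.9
BEAK down 33.8 head 77.0 roll -2.4 hand 5.7 lip [0.522 0.138 0.063] land-dish mm [ 4. -1.] foot minz 0.05
[([212, 280, 55, 32, 926], [239.0, 296.0], -38), ([267, 288, 121, 56, 3017], [335.0, 316.0], -39)]
```

Emit:
drive_tool(deltas="30 10 -25 5 0.1;30 10 -25 5 0.12")

```text
time_s: 42.95
position: [0.5153, 0.0767, 0.1029]
tcp_rot: [[-0.178, -0.982, -0.061], [-0.975, 0.185, -0.12], [0.129, 0.038, -0.991]]
force: [0.2, 0.1, -3.9]
opening: 0.41
grasp_force: 29.9
```

```bash
cat > hc.py <<'E'
import cv2,numpy as np,sys
for k in sys.argv[1:]:
    b=cv2.GaussianBlur(cv2.imread(f'pics/c{k}.png',0),(0,0),2)
    c=cv2.HoughCircles(b,cv2.HOUGH_GRADIENT,1,25,param1=40,param2=13,minRadius=18,maxRadius=28)
    c=[] if c is None else c[0]
    print(k,[tuple(np.round(x).astype(int).tolist()) for x in c if (((x[0]-298)/105)**2+((x[1]-325)/80)**2<1) or (200<x[0]<400 and 90<x[1]<260)])
E
python3 chk.py 12; python3 hc.py 9 11 12
```

```text
Fz -3.24 bright px in dish 20 max 166 std 25.0
t 43.25 p [0.5146 0.0767 0.1031] J [   0.5   32.4   98.6   -8.6   53.  -163.5] F [-0.2 -0.5 -2.5] gf 29.9
BEAK down 36.8 head 81.0 roll -1.2 hand 7.7 lip [0.524 0.135 0.059] land-dish mm [ 4. -4.] foot minz 0.05
9 [(272, 220, 20)]
11 []
12 [(304, 380, 20), (214, 340, 27)]
```

Emit:
drive_tool(deltas="30 12 -25 10 0.1;30 12 -25 10 0.12")

```text
time_s: 43.45
position: [0.5212, 0.0741, 0.1041]
tcp_rot: [[-0.1, -0.995, -0.032], [-0.979, 0.104, -0.178], [0.18, 0.014, -0.984]]
force: [-0.4, 0.6, -2.8]
opening: 0.41
grasp_force: 29.9
```

```bash
python3 chk.py 13; python3 hc.py 13;python3 df.py 12 13
```

```text
Fz -3.13 bright px in dish 23 max 166 std 25.1
t 43.75 p [0.52   0.0739 0.1037] J [   2.3   32.6   98.6  -12.9   52.  -163.5] F [-0.2 -0.1 -3.6] gf 29.9
BEAK down 39.8 head 85.0 roll 0.1 hand 10.4 lip [0.526 0.131 0.057] land-dish mm [ 3. -8.] foot minz 0.051
13 [(346, 372, 19), (308, 388, 19), (224, 120, 27), (280, 106, 18), (222, 354, 26), (302, 180, 19)]
[([200, 307, 35, 29, 405], [213.0, 317.0], -36), ([244, 311, 75, 34, 1214], [286.0, 326.0], -42), ([304, 338, 53, 36, 971], [335.0, 355.0], 52), ([330, 338, 66, 54, 1048], [366.0, 365.0], -40), ([279, 340, 19, 17, 161], [287.0, 349.0], 32), ([288, 356, 30, 25, 501], [301.0, 366.0], -42), ([283, 373, 44, 24, 691], [307.0, 387.0], 53)]
```

View pics/c13.png

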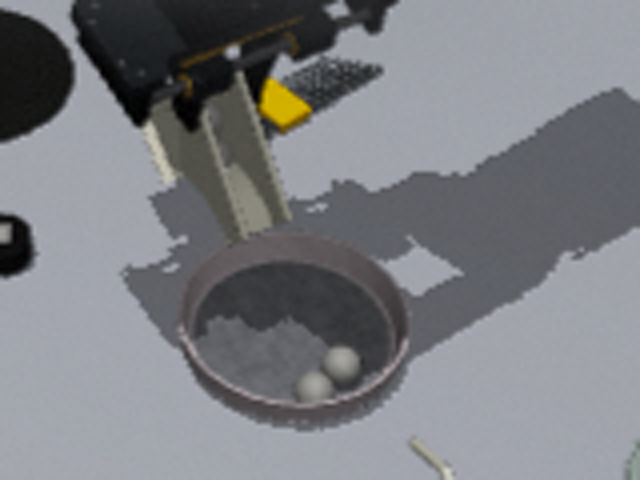

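Emit:
drive_tool(deltas="30 0 0 5 -0.02;30 0 0 17 -0.06;30 0 0 37 -0.12;30 5 -4 67 -0.2;30 17 -13 97 -0.3;30 37 -28 122 -0.42;30 62 -48 142 -0.54;30 90 -70 157 -0.66;30 120 -94 167 -0.8;30 150 -118 177 -0.94;30 180 -142 187 -1.08;30 210 -166 196 -1.22")

```text
time_s: 44.95
position: [0.731, -0.0931, 0.3003]
tcp_rot: [[-0.955, -0.237, -0.179], [-0.236, 0.971, -0.028], [0.18, 0.016, -0.983]]
force: [0.9, 0.1, -2.8]
opening: 0.408
grasp_force: 29.9
```

Emit:
drive_tool(deltas="30 25 -18 4 -0.12;30 45 -33 6 -0.22;30 60 -44 8 -0.3;30 70 -52 8 -0.36;30 75 -56 8 -0.4;30 78 -58 8 -0.42")

```text
time_s: 45.55
position: [0.8082, -0.1513, 0.3064]
tcp_rot: [[-0.968, 0.176, -0.177], [0.17, 0.984, 0.047], [0.182, 0.016, -0.983]]
force: [-0.3, 0.5, -3.6]
opening: 0.41
grasp_force: 29.9
```

```bash
python3 st.py
```

```text
t 45.55 p [ 0.8082 -0.1513  0.3064] J [-18.1  52.6  21.6  -0.6 116.3 -98.3] F [-0.3  0.5 -3.6] gf 29.9
BEAK down 39.9 head -9.0 roll 0.1 hand 10.5 lip [ 0.864 -0.161  0.26 ] land-dish mm [ 373. -340.] foot minz 0.254
```

Emit:
drive_tool(deltas="30 6 -2 1 -0.04;30 15 -5 4 -0.08;30 27 -9 8 -0.12;30 40 -13 13 -0.15;30 55 -17 19 -0.15;30 70 -22 26 -0.15")

```text
time_s: 46.15
position: [0.8373, -0.1632, 0.3165]
tcp_rot: [[-0.939, 0.318, -0.134], [0.312, 0.948, 0.066], [0.148, 0.02, -0.989]]
force: [1.0, -0.1, -3.7]
opening: 0.41
grasp_force: 29.9
```

Emit:
drive_tool(deltas="30 43 -14 20 0")

```text
time_s: 46.25
position: [0.8437, -0.1688, 0.3201]
tcp_rot: [[-0.942, 0.318, -0.105], [0.313, 0.948, 0.061], [0.119, 0.024, -0.993]]
force: [-0.3, 0.9, -3.0]
opening: 0.408
grasp_force: 29.9
```

Emit:
drive_tool(deltas="30 43 -14 20 0")

```text
time_s: 46.35
position: [0.8505, -0.1756, 0.3247]
tcp_rot: [[-0.945, 0.319, -0.075], [0.316, 0.947, 0.054], [0.088, 0.027, -0.996]]
force: [-0.7, -0.2, -3.6]
opening: 0.41
grasp_force: 29.9
```

Emit:
drive_tool(deltas="30 43 -14 20 0")

```text
time_s: 46.45
position: [0.8573, -0.1818, 0.3285]
tcp_rot: [[-0.946, 0.32, -0.045], [0.318, 0.947, 0.048], [0.058, 0.031, -0.998]]
force: [-0.9, 0.3, -3.3]
opening: 0.408
grasp_force: 29.9
```

Emit:
drive_tool(deltas="30 43 -14 20 0")

```text
time_s: 46.55
position: [0.8642, -0.1875, 0.3318]
tcp_rot: [[-0.947, 0.32, -0.017], [0.319, 0.947, 0.042], [0.029, 0.035, -0.999]]
force: [-0.4, 0.8, -4.2]
opening: 0.41
grasp_force: 29.9
```

Emit:
drive_tool(deltas="30 43 -14 20 0")

```text
time_s: 46.65
position: [0.8715, -0.1931, 0.3349]
tcp_rot: [[-0.947, 0.32, 0.013], [0.32, 0.947, 0.036], [-0.0, 0.038, -0.999]]
force: [-0.5, 1.1, -4.0]
opening: 0.413
grasp_force: 29.9
```

Emit:
drive_tool(deltas="30 43 -14 20 0")

```text
time_s: 46.75
position: [0.879, -0.1984, 0.338]
tcp_rot: [[-0.946, 0.32, 0.042], [0.321, 0.947, 0.029], [-0.03, 0.041, -0.999]]
force: [0.0, -0.6, -2.5]
opening: 0.412
grasp_force: 29.9
```

Emit:
drive_tool(deltas="30 43 -14 20 0")

```text
time_s: 46.85
position: [0.8868, -0.2037, 0.3412]
tcp_rot: [[-0.945, 0.32, 0.072], [0.322, 0.946, 0.023], [-0.061, 0.044, -0.997]]
force: [-0.6, -0.0, -2.8]
opening: 0.414
grasp_force: 29.9
```

Emit:
drive_tool(deltas="30 43 -14 20 0")

```text
time_s: 46.95
position: [0.8947, -0.2089, 0.3445]
tcp_rot: [[-0.942, 0.319, 0.101], [0.323, 0.946, 0.016], [-0.091, 0.047, -0.995]]
force: [0.4, 0.2, -3.6]
opening: 0.412
grasp_force: 29.9
```

```bash
python3 st.py
```

```text
t 46.95 p [ 0.8947 -0.2089  0.3445] J [-21.1  54.   12.6   3.1 108.3 -91.3] F [ 0.4  0.2 -3.6] gf 29.9
BEAK down 24.2 head -17.0 roll -1.5 hand 5.9 lip [ 0.959 -0.229  0.315] land-dish mm [ 467. -414.] foot minz 0.29
```

Emit:
drive_tool(deltas="30 42 -16 20 -0.05")

```text
time_s: 47.05
position: [0.9025, -0.2161, 0.3482]
tcp_rot: [[-0.921, 0.367, 0.131], [0.37, 0.929, 0.004], [-0.121, 0.052, -0.991]]
force: [0.6, 0.9, -3.8]
opening: 0.41
grasp_force: 29.9
```

Emit:
drive_tool(deltas="30 42 -16 20 -0.05")

```text
time_s: 47.15
position: [0.9104, -0.2235, 0.3518]
tcp_rot: [[-0.897, 0.413, 0.161], [0.417, 0.909, -0.01], [-0.15, 0.058, -0.987]]
force: [-0.5, -0.2, -3.7]
opening: 0.411
grasp_force: 29.9
```

Emit:
drive_tool(deltas="30 42 -16 20 -0.05")

```text
time_s: 47.25
position: [0.9183, -0.2308, 0.3555]
tcp_rot: [[-0.869, 0.457, 0.189], [0.46, 0.887, -0.026], [-0.18, 0.065, -0.982]]
force: [0.2, 0.1, -2.7]
opening: 0.415
grasp_force: 29.9
```

Emit:
drive_tool(deltas="30 42 -16 20 0")

```text
time_s: 47.35
position: [0.9264, -0.2372, 0.3591]
tcp_rot: [[-0.864, 0.453, 0.219], [0.457, 0.889, -0.033], [-0.21, 0.072, -0.975]]
force: [-1.1, 1.0, -3.8]
opening: 0.41
grasp_force: 29.9
```

Emit:
drive_tool(deltas="30 42 -16 20 0")

```text
time_s: 47.45
position: [0.9343, -0.2444, 0.3626]
tcp_rot: [[-0.857, 0.451, 0.249], [0.455, 0.889, -0.041], [-0.24, 0.078, -0.968]]
force: [-0.3, -0.4, -2.4]
opening: 0.413
grasp_force: 29.9
```

Emit:
drive_tool(deltas="30 42 -16 20 0")

```text
time_s: 47.55
position: [0.9424, -0.2513, 0.3661]
tcp_rot: [[-0.849, 0.449, 0.278], [0.454, 0.889, -0.049], [-0.27, 0.085, -0.959]]
force: [0.7, 0.4, -3.0]
opening: 0.414
grasp_force: 29.9
```

Emit:
drive_tool(deltas="30 42 -16 20 0")

```text
time_s: 47.65
position: [0.9505, -0.2578, 0.3698]
tcp_rot: [[-0.84, 0.447, 0.307], [0.453, 0.89, -0.057], [-0.299, 0.091, -0.95]]
force: [-0.3, -0.1, -3.0]
opening: 0.41
grasp_force: 29.9
```

Emit:
drive_tool(deltas="30 42 -16 20 0")

```text
time_s: 47.75
position: [0.9587, -0.2642, 0.3734]
tcp_rot: [[-0.83, 0.445, 0.336], [0.451, 0.89, -0.065], [-0.328, 0.097, -0.94]]
force: [-0.4, -1.2, -3.2]
opening: 0.41
grasp_force: 29.9
```

Emit:
drive_tool(deltas="30 42 -16 20 0")

```text
time_s: 47.85
position: [0.967, -0.2704, 0.3771]
tcp_rot: [[-0.819, 0.443, 0.364], [0.449, 0.891, -0.073], [-0.357, 0.103, -0.928]]
force: [-0.7, -0.3, -2.9]
opening: 0.413
grasp_force: 29.9
```

Emit:
drive_tool(deltas="30 42 -16 20 0")

```text
time_s: 47.95
position: [0.9754, -0.2765, 0.3807]
tcp_rot: [[-0.807, 0.44, 0.392], [0.446, 0.891, -0.082], [-0.386, 0.109, -0.916]]
force: [0.3, 0.4, -2.6]
opening: 0.413
grasp_force: 29.9
```

Emit:
drive_tool(deltas="30 42 -16 20 0")

```text
time_s: 48.05
position: [0.9837, -0.2824, 0.3845]
tcp_rot: [[-0.795, 0.438, 0.42], [0.444, 0.892, -0.09], [-0.414, 0.115, -0.903]]
force: [0.5, 0.8, -2.4]
opening: 0.414
grasp_force: 29.9
```

Emit:
drive_tool(deltas="30 42 -16 20 0")

```text
time_s: 48.15
position: [0.992, -0.2883, 0.3883]
tcp_rot: [[-0.781, 0.435, 0.447], [0.441, 0.892, -0.098], [-0.442, 0.12, -0.889]]
force: [0.8, -0.0, -4.4]
opening: 0.413
grasp_force: 29.9
```

```bash
python3 st.py
```

```text
t 48.15 p [ 0.992  -0.2883  0.3883] J [-24.1  53.4  12.6   5.3  87.3 -85.4] F [ 0.8 -0.  -4.4] gf 29.9
BEAK down 3.0 head -26.0 roll -5.6 hand 27.2 lip [ 1.058 -0.32   0.385] land-dish mm [ 564. -509.] foot minz 0.337
```

Emit:
drive_tool(deltas="30 -10 3 -3 0;30 -28 8 -10 -0.05;30 -55 16 -22 -0.12;30 -90 26 -40 -0.2;30 -128 37 -60 -0.3;30 -166 48 -82 -0.4;30 -204 59 -104 -0.5;30 -242 70 -128 -0.6;30 -280 81 -152 -0.7;30 -318 92 -176 -0.8;30 -354 102 -198 -0.9;30 -384 111 -216 -1.0")

```text
time_s: 49.35
position: [0.6055, -0.1757, 0.1719]
tcp_rot: [[-0.047, 0.986, 0.157], [0.897, 0.111, -0.428], [-0.44, 0.121, -0.89]]
force: [0.4, -0.1, -3.5]
opening: 0.411
grasp_force: 29.9
```

Emit:
drive_tool(deltas="30 -24 8 -16 -0.02;30 -40 12 -30 -0.02;30 -49 14 -42 -0.02;30 -51 14 -50 -0.02;30 -51 14 -52 -0.02")

```text
time_s: 49.85
position: [0.5573, -0.1627, 0.1203]
tcp_rot: [[-0.033, 0.988, 0.151], [0.897, 0.096, -0.431], [-0.44, 0.121, -0.89]]
force: [0.1, 0.3, -1.7]
opening: 0.412
grasp_force: 30.0
```

```bash
python3 st.py; python3 - <<'E'
from h import *
s=bot.read_state();J=np.array(s['tcp_rot'])@np.load('M.npy');jx,jy,jz=J.T
O=np.array(s['position'])-.019*np.array(s['tcp_rot'])[:,2]-.004*jx-.064*jz;print(O)
a=snap('scene','s20')
E
```

```text
t 49.85 p [ 0.5573 -0.1627  0.1203] J [-15.   31.7 104.8 -41.5  34.7  14. ] F [ 0.1  0.3 -1.7] gf 30.0
BEAK down 3.1 head -84.0 roll -5.7 hand 27.2 lip [ 0.564 -0.236  0.117] land-dish mm [  42. -445.] foot minz 0.069
[ 0.56079473 -0.15445359  0.07343979]
```

Emit:
drive_tool(deltas="30 -2 -2 -15 0;30 -4 -3 -30 0;30 -4 -3 -45 0;30 -4 -3 -55 0;30 -4 -3 -61 0;30 -4 -3 -64 0;30 -4 -3 -66 0;30 -4 -3 -66 0")

```text
time_s: 50.7
position: [0.5541, -0.1659, 0.0559]
tcp_rot: [[-0.032, 0.988, 0.153], [0.896, 0.096, -0.433], [-0.442, 0.123, -0.888]]
force: [0.0, 1.0, 1.2]
opening: 0.409
grasp_force: 30.0
```

```bash
python3 st.py
```

```text
t 50.7 p [ 0.5541 -0.1659  0.0559] J [-15.4  38.4 107.2 -52.9  28.2  26.8] F [0.  1.  1.2] gf 30.0
BEAK down 3.0 head -84.0 roll -5.8 hand 27.3 lip [ 0.561 -0.239  0.053] land-dish mm [  39. -448.] foot minz 0.005
```

Emit:
drive_tool(deltas="60 0 0 0 0;87 0 0 0 0;87 0 0 0 0;87 0 0 0 0;87 0 0 0 0;87 0 0 0 0;87 -3 9 18 0;87 -8 22 45 0;87 -15 43 88 0;87 -22 63 130 0;87 -29 84 172 0;87 -29 84 172 0")

```text
time_s: 51.9
position: [0.5266, -0.0799, 0.2325]
tcp_rot: [[-0.031, 0.986, 0.162], [0.896, 0.099, -0.432], [-0.442, 0.132, -0.887]]
force: [0.6, -0.0, 0.4]
opening: 1.0
grasp_force: 0.0
```

Emit:
drive_tool(deltas="87 -20 40 30 0;87 -40 80 60 0;87 -60 120 60 0;87 -60 120 60 0")

```text
time_s: 52.3
position: [0.4617, 0.0422, 0.2868]
tcp_rot: [[-0.038, 0.988, 0.152], [0.897, 0.101, -0.429], [-0.439, 0.12, -0.89]]
force: [-0.7, -0.4, 0.1]
opening: 0.999
grasp_force: 0.0
```

```bash
python3 st.py|head -1; python3 - <<'E'
from h import *
im=snap('scene','s21');tp=snap('top','t21')
# jug axis via whitish pixels in top view over pad
b=tp.astype(int);m=((b.min(2)>130)).astype('uint8');k=np.zeros_like(m);k[165:245,325:395]=m[165:245,325:395]
pts=cv2.findNonZero(k);print('top white',len(pts),cv2.boundingRect(pts))
for n,P in(('O',(.556,-.158,.004)),):print(n,proj('top',P),proj('top',(.554,-.158,.08)))
# expected projections of jug landmarks for upright jug, origin guess
for nm,q in(('lip',(-.079,.070)),('back',(.020,.084)),('hend',(.076,.073))):
    a=np.radians(-84);u=np.array([np.cos(a),np.sin(a)]);o=np.array([.5575,-.158]);P=np.r_[o-u*q[0],q[1]+.004];print(nm,np.round(proj('top',P)),np.round(proj('scene',P)))
sub=tp[165:245:4,320:400:4].min(2);print(sub)
cv2.imwrite('pics/c21.png',cv2.resize(im[170:290,290:450,::-1],(640,480),interpolation=cv2.INTER_CUBIC))
E
python3 hc.py 21
```

```text
t 52.3 p [0.4617 0.0422 0.2868] J [  9.7  12.8 102.3 -30.1  63.4  18.8] F [-0.7 -0.4  0.1] gf 0.0
top white 4144 (325, 165, 70, 80)
O (np.float64(359.73240063341444), np.float64(198.0492095539646)) (np.float64(362.78669074876495), np.float64(195.770537189372))
lip [387. 193.] [265. 156.]
back [357. 195.] [286. 168.]
hend [339. 197.] [299. 181.]
[[139 139 140 139 140 140 139 140 140 139 139 140 139 140 139 140 139 140
  139 139]
 [140 139 139 140 140 139 139 140 139 140 140 139 139 141 140 140 139 139
  139 139]
 [139 140 138 140 140 140 140 139 139 140 139 139 140 140 140 139 139 140
  140 139]
 [140 140 140 140 140 139 139 140  44  20  16  30 137 140 139 140 140 140
  139 140]
 [140 140 140 140 140 139 111  16  15  16  17  16  15  19 139 140 139 139
  140 140]
 [139 139 140 139 140 139  17  17  16  17  17  16  15  15  16 140 139 139
  139 140]
 [139 140 140 140 140  15  16  17  16 109 162 162 156 116  88  67  74 139
  140 139]
 [139 139 139 140 139  16  16  15 124 117 100  71  88 135 151 166 168 139
  140 139]
 [140 139 140 140 140 169 165 153 140 163 113  75 124 134 151 166 130 138
[... 283 characters left out ...]
9 140 140  21  16  15  17  16  16  16  16 128 140 139 140
  140 140]
 [139 140 140 140 140 140 140 100  16  15  16  15  15 136 139 140 140 140
  139 140]
 [139 140 140 140 139 139 139 139 139 139 137 139 140 140 139 140 140 139
  140 140]
 [140 139 140 140 140 139 140 140 140 139 139 140 139 140 140 140 139 140
  140 139]
 [139 139 139 139 139 140 139 139 139 140 139 140 139 139 139 140 139 139
  139 139]
 [140 140 139 139 140 139 139 140 139 139 140 140 140 139 140 139 140 139
  139 139]
 [139 139 139 139 140 140 140 140 140 139 139 140 140 139 140 139 140 139
  139 139]
 [140 139 139 140 140 139 139 140 139 139 139 140 139 139 140 139 140 139
  139 139]]
21 [(344, 370, 22), (250, 124, 26)]
```

```bash
python3 - <<'E'
from h import *
b=cv2.imread('pics/c21.png',0);m=np.zeros_like(b);cv2.ellipse(m,(298,325),(100,72),0,0,360,255,-1)
r=cv2.imread('pics/v4.png',0)
d=((cv2.absdiff(b,r)>30)&(m>0)).astype('uint8');n,l,s,c=cv2.connectedComponentsWithStats(d)
print([(s[i].tolist(),c[i].round().tolist(),int(b[l==i].mean())) for i in range(1,n) if s[i][4]>100])
t=cv2.imread('pics/t21.png',0)[186:206,350:378];print(t[::2,::2])
E
```

```text
[([287, 256, 79, 47, 1281], [327.0, 281.0], 57), ([330, 348, 24, 24, 423], [342.0, 359.0], 139), ([303, 374, 22, 23, 382], [314.0, 385.0], 140), ([333, 375, 29, 16, 216], [346.0, 383.0], 54)]
[[ 16  17  15  17  16  16  16  15  15  16  15  17  17  15]
 [ 16  16  17  16  15  16  13  29  45  67 107 119 159 165]
 [ 17  48  46 141 117  95  80  71  64  70  70  62  80 105]
 [168 173  52  88  52  50  54  54  70  87  95 100 104 162]
 [147 150  75 142 124 120  67  63 109 115 110 150 156 165]
 [171 172 107 160 135 125  91  86 121 145 109 145 157 164]
 [ 74  77  53 166 104  95 137  64 108 114  79 103 136 153]
 [ 68 114  57 167 165 164 161 127 116  88  74  69  59  68]
 [ 53 113  58  54  52  52  53  53  79  69  13  12  10   9]
 [ 31 113 111 111 111 112 113 113 113  87  10   9   9  15]]
```

Two balls lie in the dish at the same two spots as before. The jug stands upright on the pad, with balls visible inside. Handing in.

```bash
python3 -c "
from rig import bot
print(bot.hand_in())"
```

```text
the job is handed in; nothing more can be done
None
```

I handed the job in at about 52 s of the 72 s: two balls are in the dish and the jug is upright on its pad. I inferred the other three are still in it, without counting them, and hand-in returned no verdict.

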